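Find the parts case that rattles and hold it out

ROBOT

A 6-joint arm with a two-finger parallel gripper is mounted at the origin on the work surface. World frame = base frame: x ahead of the robot, y to its left, z up, the work surface at z = 0. Lengths are in m, angles in rad, forces in N, time in s.
With the tool pointing down it reaches from about 0.4 to 0.825 m from the base axis. Payload 7 kg.
Tool frame: the origin (TCP) lies at the very end of the fingers, on their centre line; the grasp point (between the pads) lies 19 mm behind it; z points along the fingers, y is the line along which they close (so a half turn about z gives the same grasp; the last joint's range is limited). The gripper opens to 85 mm and grips with 20 to 120 N. Pads are 22 mm wide; open, the fingers measure 114 mm over their backs; the gripper's body (76 mm by 85 mm) begins 54 mm behind the grasp point. The pads swing forward as they close: fully open they stand 13 mm farther back than shut.
Start: joints at [1.509, 0.359, 0.012, 0, -1.224, -0.288], TCP at [0.231, 0.634, 0.231] pointing down, gripper open.
Joint ranges: [-3.07, 3.07], [-1.43, 2.12], [-1.02, 1.25], [-3.03, 1.67], [-3.05, -0], [-3.03, 3.03]. Speed limits (rad/s): [2.39, 2.39, 3.01, 3.14, 3.14, 3.14].

INTERFACE

Orientations are given as [roll, pitch, yaw] about the fixed x, y, z axes, in that order (R = Rz(yaw) Ry(pitch) Rx(roll)).
In Python, from cell import ctrl gives the robot as it stands.
- The arm moves only by the tool drive_tool, never from a script. Its argument "commands" is a list of rows, each a list of 7 numbers: the shift along the world's x, y, z in units of 25 mm (1.0 is 25 mm), then the turn, a rotation vector about the world's x, y, z in degrees, then the closure in counts, from 0 (fully open) to 255 (shut). A call has 1 to 5 rows; each row shifts and turns the commanded pose from where the row before left it; what a row does not reach is not made up. A row lasts 1/10 s, in which the tool goes at most 50 mm and 8.59 degrees, less where a joint would pass 70% of its speed; a pose out of reach is approached as far as the arm can. A call is refused whole if a number of a shift passes 1 or a number of a turn 8.59, either way. A call with a gripper value outside its range is refused whole. The fingers move at their own pace and stop on an object; "squeeze" is the grip in N (left out, the last holds). Time passes only in rows, so rows that do not move let the fingers close. It gives the time, the measured TCP pose, the force and the opening at its end, in the units of the state.
- ctrl.get_obs(): the state, without advancing time (a new reading comes with each control period).
- ctrl.capture(name): name is "scene" or "side" or "wrist"; returns (picture, depth): 480x640x3 uint8, red, green, blue; 480x640 float32, m along the optical axis (not along the pixel's ray), 0 where there is no reading.
- ctrl.camera_params(name): a dict with "mtx" (3x3 intrinsics, pixels), "camera_from_world" (4x4, takes a point from world to camera coordinates); the wrist camera has in their place "hand_eye" (4x4, takes a point from camera to tool coordinates, whose origin is the TCP and whose axes are the flange's). Camera axes: x right, y up, looking along -z (the intrinsics and any distortion apply to the point x, -y, -z); pixel columns grow to the right and rows downward; lengths in m; the calibration is good to about 2 mm. A picture is of the moment at which its call begins: read the wrist's pose just before it. camera_params takes no time and is no camera call.
- ctrl.hand_in(): hands the job in, once; it reports no verdict.
The state is a dict: "clock": time; "qpos": joint angles; "dq": joint speeds; "joint_efforts": joint torques, N m; "tcp_pos": TCP position; "tool_rot": TCP orientation; "wrist_force": force on the tool from outside, world axes, zero at the start; "torque": the same for the moment, N m; "gripper_width": finger opening in m.
Only numpy, scipy, OpenCV 4.12 (cv2) and the standard library are available. Lean on these libraries where they do the work, as an engineer would, in place of code of your own. Each camera call takes 0.05 s, during which the arm holds its last target. There are 200 camera calls.

TASK

One of the three sealed metal cases has the missing valve ball loose inside: working from left to right (left is the robot's own left), lift each case clear of the counter, give it a brisk shake so you can tell whether it rattles, and stand it back where it was. Then hold the one that rattles out level over the middle of the black rubber mat, well clear of it (its underside 10 to 20 cm above the counter), and finish still holding it there, with the other two cases standing at their places and the other fittings left alone. If the right case, shaken last, is the one that rattles, it need not be stood back first.

Things in the scene. Friction and masses are not known exactly. Their poses are not given: they have to be found in the camera images.
- left_case: Leftmost (largest y) of three identical sealed aluminium parts cases: a box 120 (its x) x 52 (its y) x 54 mm high, with a round grip rib along each long side, 32 mm above its underside (56 mm over the ribs). Black latches at the two ends. Origin at the centre of its underside. Grip across the ribs at mid-length. Empty it weighs 220 to 540 g (each differs).
- middle_case: Middle case, same make as left_case. Exactly one of the three, any of them, holds one loose steel ball (38 mm, 225 g); the others are empty. It has 74 mm of room along the case's x, 6 mm across, 8 mm up and down. Swung 80 mm along x at some 0.3 m/s and stopped, it rolls on and knocks: the moment about the case's y then jumps by tenths of a N m.
- right_case: Rightmost (smallest y) case, same make as left_case. Origin at the centre of its underside, x along its 120 mm length.
- mat: Hand-over mat: black rubber square 120 x 120 x 4 mm fixed to the counter, on the far side of the cases from the robot. Origin at the centre of its underside, on the counter.
- ball_valve: Bystander: brass ball valve with steel lever, up to 110 mm long, 58 mm high, between the left and middle cases. Origin under its body.
- pvc_coupling: Bystander: white PVC pipe sleeve standing on end, 50 mm across, 52 mm high, between the middle and right cases. Origin at its underside.
- nozzle: Bystander: blue nylon spray nozzle standing on end, 34 mm across, 70 mm high. Origin at its underside.
- pipe_flange: Bystander: iron pipe flange, 90 mm across, 32 mm high. Origin at its underside.
- wrench: Bystander: wrench lying flat, 180 mm long. Origin at its middle, underside.
- pvc_elbow: Bystander: white PVC elbow lying flat, arms 50 mm, 34 mm high. Origin at its corner, underside.
There are look-alikes about, which are no part of the job. What is shaped like the right_case but orange is not meant. Leave any pink look-alike of the middle_case alone.

How it is judged:
On the way, in this order (a step that is already met when the one before it is completed fails the run):
1. the left case is lifted clear and moves briskly (height (world z) of left_case above 0.03 m and (linear speed of left_case above 0.12 m/s or angular speed of left_case above 0.8 rad/s)), for 0.02 s.
2. the left case, still in the air, checks or turns back (height (world z) of left_case above 0.03 m and linear speed of left_case below 0.06 m/s and angular speed of left_case below 0.4 rad/s).
3. the left case, still in the air, moves briskly again (all of step 1), for 0.02 s.
4. the middle case is lifted clear and moves briskly (height (world z) of middle_case above 0.03 m and (linear speed of middle_case above 0.12 m/s or angular speed of middle_case above 0.8 rad/s)), for 0.02 s.
5. the middle case, still in the air, checks or turns back (height (world z) of middle_case above 0.03 m and linear speed of middle_case below 0.06 m/s and angular speed of middle_case below 0.4 rad/s).
6. the middle case, still in the air, moves briskly again (all of step 4), for 0.02 s.
7. the right case is lifted clear and moves briskly (height (world z) of right_case above 0.03 m and (linear speed of right_case above 0.12 m/s or angular speed of right_case above 0.8 rad/s)), for 0.02 s.
8. the right case, still in the air, checks or turns back (height (world z) of right_case above 0.03 m and linear speed of right_case below 0.06 m/s and angular speed of right_case below 0.4 rad/s).
9. the right case, still in the air, moves briskly again (all of step 7), for 0.02 s.
At the end, for the whole second after the job is handed in: The case with the ball inside is held still in the fingers with its centre within 40 mm of the mat's centre seen from above, underside 80 to 300 mm above the counter, level within 0.2 rad; the other two cases stand upright on the counter, let go, within 60 mm of where they started (((distance between loose_ball_geom and left_case below 0.08 m and horizontal distance between left_case and mat below 0.04 m and height (world z) of left_case between 0.08 and 0.3 m and angle between left_case's own z axis and vertical below 0.2 rad and linear speed of left_case below 0.03 m/s and contact force between the fingers and left_case above 2 N and height (world z) of each of middle_case, right_case below 0.006 m and angle between each of middle_case, right_case's own z axis and vertical below 0.1 rad and distance of each of middle_case, right_case from where it was at the start of the episode below 0.06 m and linear speed of each of middle_case, right_case below 0.02 m/s and contact force between each of the arm, the fingers and middle_case below 0.1 N and contact force between each of the arm, the fingers and right_case below 0.1 N) or (distance between loose_ball_geom and middle_case below 0.08 m and horizontal distance between middle_case and mat below 0.04 m and height (world z) of middle_case between 0.08 and 0.3 m and angle between middle_case's own z axis and vertical below 0.2 rad and linear speed of middle_case below 0.03 m/s and contact force between the fingers and middle_case above 2 N and height (world z) of each of left_case, right_case below 0.006 m and angle between each of left_case, right_case's own z axis and vertical below 0.1 rad and distance of each of left_case, right_case from where it was at the start of the episode below 0.06 m and linear speed of each of left_case, right_case below 0.02 m/s and contact force between each of the arm, the fingers and left_case below 0.1 N and contact force between each of the arm, the fingers and right_case below 0.1 N) or (distance between loose_ball_geom and right_case below 0.08 m and horizontal distance between right_case and mat below 0.04 m and height (world z) of right_case between 0.08 and 0.3 m and angle between right_case's own z axis and vertical below 0.2 rad and linear speed of right_case below 0.03 m/s and contact force between the fingers and right_case above 2 N and height (world z) of each of left_case, middle_case below 0.006 m and angle between each of left_case, middle_case's own z axis and vertical below 0.1 rad and distance of each of left_case, middle_case from where it was at the start of the episode below 0.06 m and linear speed of each of left_case, middle_case below 0.02 m/s and contact force between each of the arm, the fingers and left_case below 0.1 N and contact force between each of the arm, the fingers and middle_case below 0.1 N))); the arm keeps its last pose, push and grip.
It fails at once if a bystander fitting is moved more than 25 mm (distance of any of ball_valve, pvc_coupling, nozzle, pipe_flange, wrench, pvc_elbow from where it was at the start of the episode above 0.025 m).
It also fails if it takes over 72 s, if anything falls off the work surface, if the arm or the gripper's body presses on something with over 40 N, if the wrist force passes 120 N, or if a joint passes its speed limit or range.

## Working session

There is one attempt and no reset: what is moved stays moved. The work goes in short steps, Python scripts to look and compute and a tool call to move; the robot and the scene stay as the last step left them, time stands still between calls to the robot, and variables do not carry over. Pictures are saved under pics/ and viewed, on a budget of 10 in all, crops included, one or two more only if the job needs it, and the job is handed in when it is done.

Besides the shell and the picture viewer there is one more tool, called after ">>>" as name(argument=value, ...), one argument or row to a line, values as JSON. drive_tool: Moves the arm, as the interface text tells. Its arguments: {"type":"object","properties":{"commands":{"type":"array"},"squeeze":{"type":"number"}},"required":["commands"]}

```bash
ls; mkdir -p pics; python3 - <<'E'
from cell import ctrl
import numpy as np,cv2
print(ctrl.get_obs())
for n in("scene","side"):
    p,d=ctrl.capture(n); cv2.imwrite(f"pics/{n}0.png",p[:,:,::-1]); np.savez(f"{n}0.npz",p=p,d=d)
    print(n,ctrl.camera_params(n), (d>0).mean())
E
```

```text
pics
{'clock': 0.0, 'qpos': array([ 1.50908813e+00,  3.59421487e-01,  1.10767097e-02, -3.61813146e-04,
       -1.22411374e+00, -2.88111675e-01]), 'dq': array([-0.00036175, -0.00053639,  0.00056883, -0.00183374,  0.00022131,
        0.00033634]), 'joint_efforts': array([-1.97381880e-03, -5.83318162e+01,  2.93412262e+01,  6.93638206e+00,
       -5.87984134e-03,  6.07900823e-07]), 'tcp_pos': array([0.23119037, 0.63366275, 0.23034698]), 'tool_rot': array([ 3.13990232e+00, -1.46240402e-04, -3.49942971e-01]), 'wrist_force': array([ 0.38894444, -0.3665529 , -0.01646156]), 'torque': array([-0.06505984, -0.0117585 , -0.02544219]), 'gripper_width': 0.08571683552743926}
scene {'mtx': array([[437.10821843,   0.        , 319.49294661],
       [  0.        , 437.10821843, 249.10133976],
       [  0.        ,   0.        ,   1.        ]]), 'camera_from_world': array([[ 0.36071621,  0.93263645,  0.00854821, -0.16911975],
       [-0.58463324,  0.21895872,  0.78119207,  0.28380782],
       [ 0.72669649, -0.28678621,  0.62423223, -1.39777925],
       [ 0.        ,  0.        ,  0.        ,  1.        ]])} 0.993984375
side {'mtx': array([[546.6869606 ,   0.        , 310.30661829],
       [  0.        , 546.6869606 , 240.43077246],
       [  0.        ,   0.        ,   1.        ]]), 'camera_from_world': array([[ 0.91990708, -0.39204693,  0.00837614, -0.4791239 ],
       [ 0.30060389,  0.71873789,  0.6269395 , -0.15406744],
       [-0.25180996, -0.57420819,  0.77902291, -1.19785162],
       [ 0.        ,  0.        ,  0.        ,  1.        ]])} 0.9959342447916667
```

View pics/scene0.png

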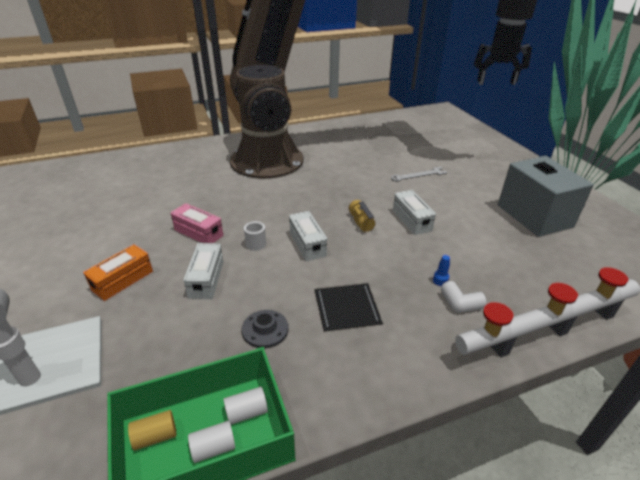

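View pics/side0.png

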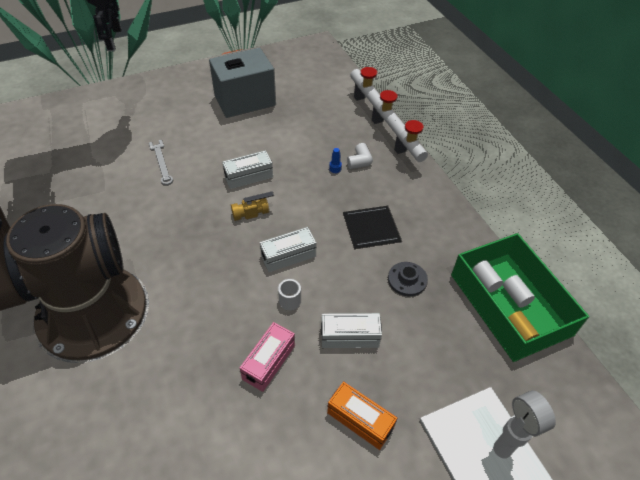

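The scene view shows three grey-white cases: left (413,211), middle (307,234), right (204,269). The look-alikes are pink (197,222) and orange (118,271), and the mat is at (348,306). The side view agrees: left (247,167), middle (288,246), right (351,328), mat (372,226), pink (267,355), orange (362,412). Of the five box shapes, I choose the three aluminium ones.

```bash
cat > h.py <<'E'
import numpy as np,cv2
def world(d,c):
    K=c["mtx"];v,u=np.mgrid[:480,:640]
    P=np.stack([(u-K[0,2])/K[0,0]*d,-(v-K[1,2])/K[1,1]*d,-d],-1)
    T=np.linalg.inv(c["camera_from_world"]);return P@T[:3,:3].T+T[:3,3]
def ray(c,u,v,z):
    K=c["mtx"];T=np.linalg.inv(c["camera_from_world"])
    r=T[:3,:3]@np.array([(u-K[0,2])/K[0,0],-(v-K[1,2])/K[1,1],-1]);return T[:3,3]+r*(z-T[2,3])/r[2]
E
python3 - <<'E'
from cell import ctrl
from h import *
S={"scene":dict(L=(413,211),M=(307,234),R=(204,269),mat=(348,306),pink=(197,222),valve=(362,215),coup=(255,236),flange=(265,325),nozzle=(442,270)),
"side":dict(L=(247,167),M=(288,246),R=(351,328),mat=(372,226),pink=(267,355),valve=(250,207),coup=(289,292),flange=(407,278),nozzle=(336,160))}
for n in S:
    f=np.load(f"{n}0.npz");c=ctrl.camera_params(n);W=world(f["d"],c)
    hsv=cv2.cvtColor(f["p"],cv2.COLOR_RGB2HSV)
    for k,(u,v) in S[n].items():
        w=W[v,u]
        near=np.hypot(W[...,0]-w[0],W[...,1]-w[1])<.11
        if k=="mat": m=near&(hsv[...,2]<50)&(W[...,2]<.02)
        elif k in"LMR": m=near&(abs(W[...,2]-.054)<.006)
        else: m=near&(W[...,2]>.012)
        nl,lab,st,_=cv2.connectedComponentsWithStats(m.astype(np.uint8))
        i=lab[v,u] or 1+np.argmax(st[1:,4])
        p=W[lab==i]
        r=cv2.minAreaRect((p[:,:2]*1000).astype(np.float32))
        print(n,k,len(p),"rect",np.round(r[0],1),np.round(r[1],1),round(r[2],1),"z",np.round(np.percentile(p[:,2],[5,50,98]),3),"xy",p[:,:2].min(0).round(3),p[:,:2].max(0).round(3))
a=cv2.imread("pics/scene0.png")[170:350,150:470]
cv2.imwrite("pics/crop.png",cv2.resize(a,None,fx=2.5,fy=2.5,interpolation=cv2.INTER_CUBIC))
E
```

```text
scene L 580 rect [455.8 261.1] [ 53.  122.5] 88.7 z [0.05  0.053 0.056] xy [0.394 0.234] [0.517 0.289]
scene M 718 rect [456.7 -26.7] [126.7  52.7] 0.4 z [0.051 0.053 0.056] xy [ 0.393 -0.053] [ 0.52 -0.  ]
scene R 976 rect [ 497.1 -276.4] [ 53.  124.5] 67.3 z [0.051 0.053 0.056] xy [ 0.433 -0.323] [ 0.565 -0.231]
scene mat 1908 rect [679.9 -22.2] [113.5 116.7] 78.2 z [0.001 0.003 0.006] xy [ 0.613 -0.088] [0.748 0.038]
scene pink 1263 rect [ 320.  -264.5] [125.9  56.6] 35.0 z [0.016 0.051 0.055] xy [ 0.257 -0.321] [ 0.383 -0.209]
scene valve 501 rect [424.3 133.5] [ 41.3 108.4] 86.3 z [0.015 0.036 0.057] xy [0.369 0.111] [0.479 0.152]
scene coup 475 rect [ 414.7 -144.5] [50.5 48.2] 11.0 z [0.016 0.038 0.052] xy [ 0.389 -0.169] [ 0.44 -0.12]
scene flange 689 rect [ 683.3 -194.9] [78.8 81.2] 34.0 z [0.012 0.025 0.033] xy [ 0.641 -0.237] [ 0.724 -0.153]
scene nozzle 1112 rect [731.  207.8] [ 68.6 114.7] 81.5 z [0.015 0.029 0.068] xy [0.67  0.168] [0.791 0.235]
side L 700 rect [451.5 262.2] [ 59.3 122.8] 89.9 z [0.049 0.054 0.058] xy [0.39  0.233] [0.513 0.292]
side M 994 rect [452.7 -28. ] [121.8  57. ] 0.2 z [0.05  0.054 0.058] xy [ 0.392 -0.057] [0.514 0.001]
side R 1367 rect [ 493.9 -276.6] [ 56.6 120.3] 67.2 z [0.05  0.054 0.058] xy [ 0.429 -0.324] [ 0.558 -0.233]
side mat 1577 rect [675.2 -21.7] [122.3 118. ] 77.8 z [0.    0.004 0.008] xy [ 0.607 -0.09 ] [0.742 0.048]
side pink 1952 rect [ 314.1 -266.7] [124.6  55.3] 36.1 z [0.02  0.053 0.058] xy [ 0.252 -0.322] [ 0.38 -0.21]
side valve 687 rect [420.7 127.6] [ 40.  107.3] 80.0 z [0.017 0.038 0.059] xy [0.369 0.108] [0.476 0.157]
side coup 971 rect [444.5 -37.1] [ 40.2 109.7] 89.2 z [0.017 0.05  0.058] xy [ 0.39  -0.057] [ 0.499 -0.017]
side flange 685 rect [ 678.4 -196.6] [87.6 86.5] 57.5 z [0.012 0.016 0.034] xy [ 0.634 -0.241] [ 0.723 -0.152]
side nozzle 203 rect [677.2 194.9] [28.7 30.5] 70.5 z [0.015 0.039 0.071] xy [0.662 0.181] [0.695 0.209]
```

View pics/crop.png

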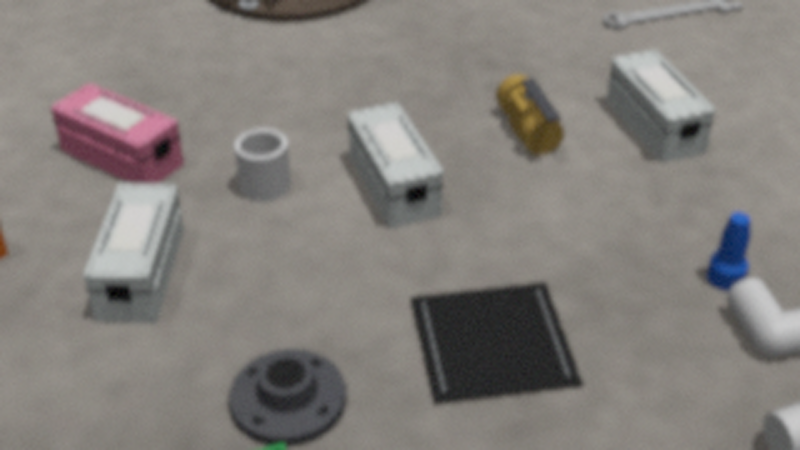

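The close crop confirms the choice: three bare-aluminium cases at crop (395,160), (660,105) and (135,250), with the pink one at (118,137) clearly different. I'm moving to the left case.

>>> drive_tool(
  commands=[
    [0.6,-1,0,0,0,1.3,0],
    [0.6,-1,0,0,0,1.3,0],
    [0.6,-1,0,0,0,1.3,0],
    [0.6,-1,0,0,0,1.3,0],
    [0.6,-1,0,0,0,1.3,0],
  ],
  squeeze=70,
)

```text
clock: 0.6
tcp_pos: [0.3067, 0.5078, 0.2309]
tool_rot: [3.141, 0.0, -0.235]
wrist_force: [1.4, 0.5, 0.3]
gripper_width: 0.0856
```

>>> drive_tool(
  commands=[
    [0.6,-1,-0.2,0,0,1.3,0],
    [0.6,-1,-0.2,0,0,1.3,0],
    [0.6,-1,-0.2,0,0,1.3,0],
    [0.6,-1,-0.2,0,0,1.3,0],
    [0.6,-1,-0.2,0,0,1.3,0],
  ],
)

```text
clock: 1.1
tcp_pos: [0.3816, 0.3828, 0.2059]
tool_rot: [3.141, 0.0, -0.122]
wrist_force: [-0.4, 1.0, 0.7]
gripper_width: 0.0852
```

>>> drive_tool(
  commands=[
    [0.6,-1,-0.6,0,0,1.3,0],
    [0.6,-1,-0.6,0,0,1.3,0],
    [0.6,-1,-0.6,0,0,1.3,0],
    [0.6,-1,-0.6,0,0,1.3,0],
    [0.5,-0.9,-0.6,0,0,1.3,0],
  ],
)

```text
clock: 1.6
tcp_pos: [0.4542, 0.2602, 0.1306]
tool_rot: [3.141, 0.0, -0.009]
wrist_force: [0.3, 0.4, 0.7]
gripper_width: 0.0853
```

>>> drive_tool(
  commands=[
    [0,0,0,0,0,0,0],
    [0,0,0,0,0,0,0],
  ],
)

```text
clock: 1.8
tcp_pos: [0.4539, 0.2609, 0.1309]
tool_rot: [3.141, 0.001, -0.011]
wrist_force: [0.4, 0.9, 0.4]
gripper_width: 0.0855
```

>>> drive_tool(
  commands=[
    [0,0,-0.9,0,0,0,0],
    [0,0,-0.9,0,0,0,0],
    [0,0,-0.9,0,0,0,0],
    [0,0,-0.8,0,0,0,0],
    [0,0,-0.7,0,0,0,0],
  ],
)

```text
clock: 2.3
tcp_pos: [0.4537, 0.2627, 0.0259]
tool_rot: [-3.141, -0.001, -0.009]
wrist_force: [0.3, 0.1, 0.1]
gripper_width: 0.0852
```

>>> drive_tool(
  commands=[
    [0,0,-0.5,0,0,0,0],
    [0,0,-0.15,0,0,0,0],
    [0,0,0,0,0,0,0],
  ],
)

```text
clock: 2.6
tcp_pos: [0.4537, 0.2622, 0.01]
tool_rot: [3.141, 0.0, -0.009]
wrist_force: [-0.1, -0.7, 1.4]
gripper_width: 0.0853
```

>>> drive_tool(
  commands=[
    [0,0,0,0,0,0,255],
    [0,0,0,0,0,0,255],
    [0,0,0,0,0,0,255],
    [0,0,0,0,0,0,255],
    [0,0,0,0,0,0,255],
  ],
)

```text
clock: 3.1
tcp_pos: [0.4544, 0.2625, 0.0116]
tool_rot: [-3.14, -0.002, -0.009]
wrist_force: [-4.1, 1.2, 8.9]
gripper_width: 0.0533
```

>>> drive_tool(
  commands=[
    [0,0,0,0,0,0,255],
    [0,0,0,0,0,0,255],
    [0,0,0,0,0,0,255],
  ],
)

```text
clock: 3.4
tcp_pos: [0.4544, 0.2625, 0.0116]
tool_rot: [-3.14, -0.002, -0.009]
wrist_force: [-3.3, 1.1, 8.9]
gripper_width: 0.0536
```

>>> drive_tool(
  commands=[
    [0,0,0.4,0,0,0,255],
    [0,0,0.7,0,0,0,255],
    [0,0,0.8,0,0,0,255],
    [0,0,0.8,0,0,0,255],
    [0,0,0.5,0,0,0,255],
  ],
)

```text
clock: 3.9
tcp_pos: [0.4541, 0.2617, 0.0919]
tool_rot: [-3.14, -0.001, -0.01]
wrist_force: [0.5, 0.7, -3.6]
gripper_width: 0.0532
```

>>> drive_tool(
  commands=[
    [0,0,0,0,0,0,255],
    [0,0,0,0,0,0,255],
    [0,0,0,0,0,0,255],
    [0,0,0,0,0,0,255],
  ],
)

```text
clock: 4.3
tcp_pos: [0.4534, 0.2611, 0.089]
tool_rot: [3.14, 0.001, -0.01]
wrist_force: [0.1, 0.2, -4.7]
gripper_width: 0.0533
```

```bash
cat > st.py <<'E'
from cell import ctrl
import numpy as np,sys,cv2
o=ctrl.get_obs();print(round(o["clock"],2),"pos",o["tcp_pos"].round(4),"F",o["wrist_force"].round(2),"T",o["torque"].round(3),"tau",o["joint_efforts"][[1,2,4]].round(3),"w",round(o["gripper_width"],4))
for n in sys.argv[1:]:
    c,f=n.split(":");p,d=ctrl.capture(c);cv2.imwrite(f"pics/{f}.png",p[:,:,::-1]);np.savez(f+".npz",p=p,d=d)
E
python3 st.py side:lift1
```

```text
4.3 pos [0.4534 0.2611 0.089 ] F [ 0.11  0.19 -4.71] T [ 0.004  0.012 -0.036] tau [-4.5387e+01  2.3871e+01 -6.0000e-03] w 0.0533
```

View pics/lift1.png

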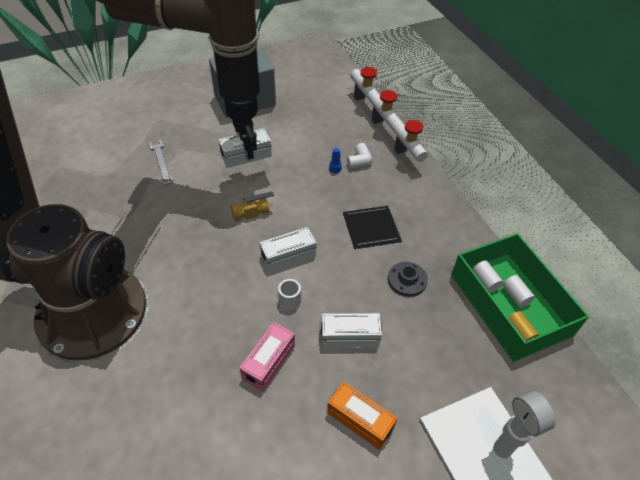

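The picture shows the left case held level in the air at (245,147), with everything else undisturbed. Now the shake, with moment readings.

>>> drive_tool(
  commands=[
    [1,0,0,0,0,0,255],
    [1,0,0,0,0,0,255],
    [1,0,0,0,0,0,255],
  ],
)

```text
clock: 4.65
tcp_pos: [0.5295, 0.2616, 0.0895]
tool_rot: [3.141, 0.001, -0.009]
wrist_force: [-0.4, 1.1, -3.4]
gripper_width: 0.0535
```

```bash
python3 st.py
```

```text
4.65 pos [0.5295 0.2616 0.0895] F [-0.42  1.1  -3.35] T [ 0.07   0.013 -0.012] tau [-56.29   22.794   0.252] w 0.0535
```

>>> drive_tool(
  commands=[
    [0,0,0,0,0,0,255],
  ],
)

```text
clock: 4.75
tcp_pos: [0.5313, 0.2617, 0.0891]
tool_rot: [3.141, -0.0, -0.01]
wrist_force: [-0.5, -0.7, -3.9]
gripper_width: 0.0531
```

```bash
python3 st.py
```

```text
4.75 pos [0.5313 0.2617 0.0891] F [-0.5  -0.7  -3.86] T [0.    0.189 0.031] tau [-53.208  25.823  -0.139] w 0.0531
```

>>> drive_tool(
  commands=[
    [0,0,0,0,0,0,255],
  ],
)

```text
clock: 4.85
tcp_pos: [0.5286, 0.261, 0.0889]
tool_rot: [3.14, 0.002, -0.011]
wrist_force: [-0.2, -0.0, -4.1]
gripper_width: 0.0532
```

```bash
python3 st.py
```

```text
4.85 pos [0.5286 0.261  0.0889] F [-0.19 -0.03 -4.09] T [-0.028  0.117 -0.016] tau [-53.499  25.933   0.101] w 0.0532
```

>>> drive_tool(
  commands=[
    [0,0,0,0,0,0,255],
  ],
)

```text
clock: 4.95
tcp_pos: [0.528, 0.2611, 0.0894]
tool_rot: [3.141, 0.001, -0.01]
wrist_force: [-0.2, 0.1, -3.9]
gripper_width: 0.0535
```

```bash
python3 st.py
```

```text
4.95 pos [0.528  0.2611 0.0894] F [-0.21  0.14 -3.92] T [-0.044  0.059 -0.005] tau [-5.3295e+01  2.5207e+01  1.6000e-02] w 0.0535
```

>>> drive_tool(
  commands=[
    [0,0,0,0,0,0,255],
    [0,0,0,0,0,0,255],
  ],
)

```text
clock: 5.15
tcp_pos: [0.5283, 0.2617, 0.0902]
tool_rot: [-3.142, -0.0, -0.009]
wrist_force: [-1.3, -0.3, -3.7]
gripper_width: 0.0534
```

```bash
python3 st.py
```

```text
5.15 pos [0.5283 0.2617 0.0902] F [-1.35 -0.3  -3.71] T [-0.017 -0.018  0.019] tau [-5.3540e+01  2.4907e+01 -8.0000e-03] w 0.0534
```

>>> drive_tool(
  commands=[
    [-1,0,0,0,0,0,255],
    [-1,0,0,0,0,0,255],
    [-1,0,0,0,0,0,255],
  ],
)

```text
clock: 5.45
tcp_pos: [0.4528, 0.2615, 0.0901]
tool_rot: [-3.141, -0.0, -0.009]
wrist_force: [-0.6, -0.2, -3.4]
gripper_width: 0.0538
```

```bash
python3 st.py
```

```text
5.45 pos [0.4528 0.2615 0.0901] F [-0.62 -0.23 -3.36] T [0.04  0.061 0.015] tau [-42.596  25.092  -0.274] w 0.0538
```

>>> drive_tool(
  commands=[
    [0,0,0,0,0,0,255],
  ],
)

```text
clock: 5.55
tcp_pos: [0.451, 0.2609, 0.0903]
tool_rot: [3.141, 0.001, -0.008]
wrist_force: [1.3, -0.6, -3.7]
gripper_width: 0.0534
```

```bash
python3 st.py
```

```text
5.55 pos [0.451  0.2609 0.0903] F [ 1.34 -0.57 -3.66] T [-0.    -0.071  0.032] tau [-45.549  23.318   0.145] w 0.0534
```

>>> drive_tool(
  commands=[
    [0,0,0,0,0,0,255],
  ],
)

```text
clock: 5.65
tcp_pos: [0.4535, 0.2621, 0.0907]
tool_rot: [-3.141, -0.001, -0.008]
wrist_force: [-0.3, -0.3, -3.0]
gripper_width: 0.0533
```

```bash
python3 st.py
```

```text
5.65 pos [0.4535 0.2621 0.0907] F [-0.29 -0.31 -2.98] T [ 0.049 -0.117 -0.008] tau [-45.368  22.943  -0.113] w 0.0533
```

>>> drive_tool(
  commands=[
    [0,0,0,0,0,0,255],
  ],
)

```text
clock: 5.75
tcp_pos: [0.4543, 0.2621, 0.0905]
tool_rot: [-3.141, -0.001, -0.009]
wrist_force: [0.2, -0.0, -3.5]
gripper_width: 0.0534
```

```bash
python3 st.py
```

```text
5.75 pos [0.4543 0.2621 0.0905] F [ 0.23 -0.02 -3.49] T [ 0.041 -0.033 -0.016] tau [-4.5489e+01  2.3619e+01 -2.4000e-02] w 0.0534
```

>>> drive_tool(
  commands=[
    [0,0,0,0,0,0,255],
    [0,0,0,0,0,0,255],
  ],
)

```text
clock: 5.95
tcp_pos: [0.4542, 0.2615, 0.0899]
tool_rot: [3.141, 0.0, -0.01]
wrist_force: [-0.9, -0.2, -3.7]
gripper_width: 0.0534
```

```bash
python3 st.py
```

```text
5.95 pos [0.4542 0.2615 0.0899] F [-0.86 -0.22 -3.73] T [-0.026 -0.05  -0.008] tau [-4.5252e+01  2.3945e+01  1.0000e-03] w 0.0534
```

```bash
cat > avg.py <<'E'
from cell import ctrl
import numpy as np,sys
n=int(sys.argv[1]);F=[];T=[]
for i in range(n):
    o=ctrl.get_obs();F.append(o["wrist_force"]);T.append(o["torque"]);ctrl.capture("wrist")
F=np.array(F);T=np.array(T)
print("t",round(o["clock"],2),"rot",o["tool_rot"].round(3),"Fz",F[:,2].round(2),"Ty",T[:,1].round(3),"\nmeanF",F.mean(0).round(2),"meanT",T.mean(0).round(3),"last5 Ty",T[-5:,1].mean().round(3))
E
python3 avg.py 6
```

```text
t 6.2 rot [ 3.141  0.    -0.01 ] Fz [-3.73 -3.83 -3.58 -3.56 -3.7  -3.11] Ty [-0.05  -0.046  0.016 -0.044 -0.04   0.031] 
meanF [-0.14 -0.29 -3.59] meanT [-0.019 -0.022 -0.003] last5 Ty -0.017
```

>>> drive_tool(
  commands=[
    [0,0,0,0,8,0,255],
    [0,0,0,0,8,0,255],
    [0,0,0,0,0,0,255],
    [0,0,0,0,0,0,255],
  ],
)

```text
clock: 6.65
tcp_pos: [0.4548, 0.2613, 0.0888]
tool_rot: [3.138, 0.279, -0.012]
wrist_force: [-0.9, 0.5, -3.3]
gripper_width: 0.0535
```

```bash
python3 avg.py 8
```

```text
t 7.0 rot [ 3.14   0.278 -0.009] Fz [-3.29 -3.72 -3.56 -2.82 -3.9  -2.97 -3.04 -3.13] Ty [-1.209 -1.234 -1.168 -1.239 -1.21  -1.158 -1.179 -1.21 ] 
meanF [-0.34 -0.16 -3.3 ] meanT [-0.009 -1.201 -0.009] last5 Ty -1.199
```

>>> drive_tool(
  commands=[
    [0,0,0,0,-8,0,255],
    [0,0,0,0,-8,0,255],
    [0,0,0,0,-8,0,255],
    [0,0,0,0,-8,0,255],
  ],
)

```text
clock: 7.45
tcp_pos: [0.4593, 0.2565, 0.0926]
tool_rot: [3.134, -0.228, -0.015]
wrist_force: [3.6, -2.2, -2.0]
gripper_width: 0.0531
```

```bash
python3 avg.py 12
```

```text
t 8.0 rot [ 3.131 -0.224 -0.018] Fz [-2.05 -5.79 -3.56 -3.33 -2.98 -1.64 -3.78 -3.75 -3.68 -3.65 -2.49 -4.01] Ty [0.226 1.796 1.157 0.941 0.835 0.888 0.906 0.955 0.919 0.995 0.98  1.005] 
meanF [ 0.09 -0.17 -3.39] meanT [-0.031  0.967 -0.017] last5 Ty 0.971
```

>>> drive_tool(
  commands=[
    [0,0,0,0,8,0,255],
    [0,0,0,0,8,0,255],
    [0,0,0,0,0,0,255],
  ],
)

```text
clock: 8.35
tcp_pos: [0.4682, 0.2556, 0.0934]
tool_rot: [3.122, 0.009, -0.021]
wrist_force: [-0.6, -0.4, -3.8]
gripper_width: 0.0532
```

```bash
python3 avg.py 8
```

```text
t 8.7 rot [ 3.116  0.006 -0.021] Fz [-3.8  -4.78 -4.16 -3.23 -3.36 -3.5  -3.79 -3.06] Ty [-0.287 -0.108  0.     0.039  0.062  0.003 -0.026 -0.061] 
meanF [-0.11 -0.23 -3.71] meanT [ 0.064 -0.047 -0.003] last5 Ty 0.003
```

>>> drive_tool(
  commands=[
    [1,0,0,0,0,0,255],
    [1,0,0,0,0,0,255],
    [1,0,0,0,0,0,255],
    [0.4,0,0,0,0,0,255],
  ],
)

```text
clock: 9.15
tcp_pos: [0.5512, 0.2517, 0.0924]
tool_rot: [3.116, 0.005, -0.021]
wrist_force: [-0.2, -0.4, -3.9]
gripper_width: 0.0529
```

```bash
python3 avg.py 10
```

```text
t 9.6 rot [ 3.117  0.006 -0.021] Fz [-3.94 -1.66 -4.03 -3.83 -3.74 -3.53 -3.41 -3.69 -3.29 -3.47] Ty [ 0.054 -0.597  0.085  0.063  0.019 -0.022 -0.03  -0.04  -0.047 -0.007] 
meanF [ 0.11  0.14 -3.46] meanT [ 0.116 -0.052  0.01 ] last5 Ty -0.029
```

>>> drive_tool(
  commands=[
    [-1,0,0,0,0,0,255],
    [-1,0,0,0,0,0,255],
    [-1,0,0,0,0,0,255],
    [-1,0,0,0,0,0,255],
  ],
)

```text
clock: 10.05
tcp_pos: [0.4487, 0.2515, 0.0925]
tool_rot: [3.117, 0.006, -0.022]
wrist_force: [-0.6, 0.4, -3.9]
gripper_width: 0.053
```

```bash
python3 avg.py 10
```

```text
t 10.5 rot [ 3.116  0.006 -0.022] Fz [-3.9  -4.52 -3.09 -4.14 -2.97 -4.29 -3.12 -3.48 -4.74 -3.31] Ty [ 0.047  1.401 -0.143 -0.097 -0.052 -0.067 -0.011 -0.066 -0.033 -0.034] 
meanF [-0.56 -0.27 -3.76] meanT [ 0.085  0.094 -0.011] last5 Ty -0.042
```

>>> drive_tool(
  commands=[
    [0.2,0.44,0,1.5,0,0.7,255],
    [0,0,-0.8,0,0,0,255],
    [0,0,-0.8,0,0,0,255],
    [0,0,-0.6,0,0,0,255],
    [0,0,0,0,0,0,255],
  ],
)

```text
clock: 11.05
tcp_pos: [0.4539, 0.2612, 0.0353]
tool_rot: [3.139, 0.009, -0.01]
wrist_force: [-0.6, -1.1, -2.9]
gripper_width: 0.0532
```

>>> drive_tool(
  commands=[
    [0,0,0,0,0,0,255],
    [0,0,0,0,0,0,255],
  ],
)

```text
clock: 11.25
tcp_pos: [0.4554, 0.263, 0.0382]
tool_rot: [-3.14, 0.005, -0.009]
wrist_force: [-0.4, -0.3, -2.7]
gripper_width: 0.0535
```

>>> drive_tool(
  commands=[
    [0,0,-0.4,0,0,0,255],
    [0,0,-0.3,0,0,0,255],
    [0,0,-0.2,0,0,0,255],
    [0,0,-0.1,0,0,0,255],
    [0,0,0,0,0,0,255],
  ],
)

```text
clock: 11.75
tcp_pos: [0.4546, 0.2624, 0.0121]
tool_rot: [-3.141, 0.007, -0.009]
wrist_force: [0.2, -0.1, -2.8]
gripper_width: 0.0534
```

>>> drive_tool(
  commands=[
    [0,0,0,0,0,0,255],
    [0,0,0,0,0,0,255],
  ],
)

```text
clock: 11.95
tcp_pos: [0.4549, 0.2627, 0.0125]
tool_rot: [-3.14, 0.006, -0.009]
wrist_force: [0.1, -1.3, -3.8]
gripper_width: 0.0528
```

>>> drive_tool(
  commands=[
    [0,0,-0.1,0,0,0,255],
    [0,0,0,0,0,0,255],
  ],
)

```text
clock: 12.15
tcp_pos: [0.4551, 0.2629, 0.0116]
tool_rot: [-3.14, 0.005, -0.008]
wrist_force: [-6.8, -1.4, 16.6]
gripper_width: 0.0534
```

>>> drive_tool(
  commands=[
    [0,0,-0.05,0,0,0,255],
    [0,0,0,0,0,0,255],
  ],
)

```text
clock: 12.35
tcp_pos: [0.4551, 0.2629, 0.0115]
tool_rot: [-3.14, 0.005, -0.008]
wrist_force: [-11.7, -3.9, 31.0]
gripper_width: 0.0533
```

>>> drive_tool(
  commands=[
    [0,0,0.05,0,0,0,0],
    [0,0,0,0,0,0,0],
    [0,0,0,0,0,0,0],
    [0,0,0,0,0,0,0],
    [0,0,0,0,0,0,0],
  ],
)

```text
clock: 12.85
tcp_pos: [0.4547, 0.2625, 0.0097]
tool_rot: [-3.141, 0.007, -0.009]
wrist_force: [0.3, 0.5, -0.6]
gripper_width: 0.0855
```

>>> drive_tool(
  commands=[
    [0,0,0.4,0,0,0,0],
    [0,0,0.8,0,0,0,0],
    [0,0,0.8,0,0,0,0],
    [0,0,0.8,0,0,0,0],
    [0,0,0.8,0,0,0,0],
  ],
)

```text
clock: 13.35
tcp_pos: [0.4548, 0.2625, 0.1014]
tool_rot: [-3.14, 0.006, -0.009]
wrist_force: [0.3, 0.3, 0.6]
gripper_width: 0.0854
```

>>> drive_tool(
  commands=[
    [0,-0.9,0,0,0,0.1,0],
    [0,-1,0,0,0,0.1,0],
    [0,-1,0,0,0,0.1,0],
    [0,-1,0,0,0,0.1,0],
    [0,-1,0,0,0,0.1,0],
  ],
)

```text
clock: 13.85
tcp_pos: [0.4547, 0.1392, 0.1007]
tool_rot: [-3.14, 0.006, -0.0]
wrist_force: [-0.7, -0.5, -0.1]
gripper_width: 0.0856
```

>>> drive_tool(
  commands=[
    [0,-1,0,0,0,0,0],
    [0,-1,0,0,0,0,0],
    [0,-1,0,0,0,0,0],
    [0,-1,0,0,0,0,0],
    [0,-1,0,0,0,0,0],
  ],
)

```text
clock: 14.35
tcp_pos: [0.4548, 0.0141, 0.1006]
tool_rot: [-3.14, 0.006, -0.0]
wrist_force: [1.1, -0.8, -0.4]
gripper_width: 0.0854
```

>>> drive_tool(
  commands=[
    [0,-1,0,0,0,0,0],
    [0,-0.7,0,0,0,0,0],
    [0,0,0,0,0,0,0],
    [0,0,0,0,0,0,0],
  ],
)

```text
clock: 14.75
tcp_pos: [0.4549, -0.0276, 0.1004]
tool_rot: [-3.14, 0.006, -0.002]
wrist_force: [-0.0, -0.1, 0.2]
gripper_width: 0.0854
```

```bash
python3 avg.py 6; python3 st.py scene:m1; python3 - <<'E'
from cell import ctrl
from h import *
f=np.load("m1.npz");c=ctrl.camera_params("scene");W=world(f["d"],c)
for k,(u,v) in dict(L=(413,211)).items():
    w=W[v,u];m=(np.hypot(W[...,0]-.455,W[...,1]-.262)<.1)&(abs(W[...,2]-.054)<.006)
    p=W[m];print(k,cv2.minAreaRect((p[:,:2]*1000).astype(np.float32)),np.median(p[:,2]))
E
```

```text
t 15.0 rot [-3.14   0.006  0.   ] Fz [ 0.2   0.87  0.65 -0.41  0.35  0.3 ] Ty [-0.023 -0.05   0.024 -0.033 -0.036 -0.024] 
meanF [-0.2   0.15  0.33] meanT [-0.014 -0.023  0.016] last5 Ty -0.024
15.05 pos [ 0.4548 -0.0269  0.1   ] F [ 0.14 -0.66 -0.14] T [ 0.009 -0.077 -0.013] tau [-3.3786e+01  2.2506e+01 -2.2000e-02] w 0.0852
L ((456.88201904296875, 261.63775634765625), (54.13930130004883, 124.28514099121094), 88.51213073730469) 0.053241630538183204
```

View pics/m1.png

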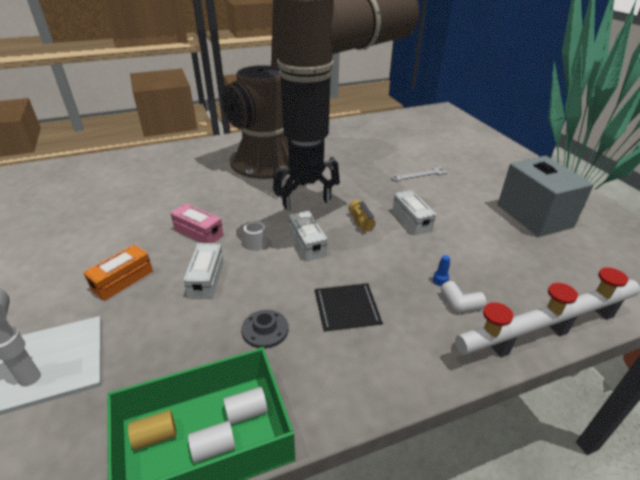

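The left case (413,211) is back in place, within 1 mm of where it stood, and the open fingers are over the middle case at (305,190). I'll grasp and lift it.

>>> drive_tool(
  commands=[
    [0,0,-0.9,0,-0.3,0,0],
    [0,0,-0.9,0,0,0,0],
    [0,0,-0.9,0,0,0,0],
    [0,0,-0.6,0,0,0,0],
    [0,0,-0.3,0,0,0,0],
  ],
)

```text
clock: 15.6
tcp_pos: [0.454, -0.0274, 0.0086]
tool_rot: [-3.141, 0.003, -0.0]
wrist_force: [-0.5, 0.3, -1.0]
gripper_width: 0.0856
```

>>> drive_tool(
  commands=[
    [0,0,0,0,0,0,255],
    [0,0,0,0,0,0,255],
    [0,0,0,0,0,0,255],
    [0,0,0,0,0,0,255],
    [0,0,0,0,0,0,255],
  ],
)

```text
clock: 16.1
tcp_pos: [0.4555, -0.027, 0.0112]
tool_rot: [-3.14, -0.001, -0.0]
wrist_force: [-2.4, 2.0, 6.8]
gripper_width: 0.0534
```

>>> drive_tool(
  commands=[
    [0,0,0,0,0,0,255],
    [0,0,0,0,0,0,255],
  ],
)

```text
clock: 16.3
tcp_pos: [0.4555, -0.0269, 0.0112]
tool_rot: [-3.14, -0.001, -0.0]
wrist_force: [-3.7, 3.3, 6.5]
gripper_width: 0.0532
```

>>> drive_tool(
  commands=[
    [0,0,0.4,0,0,0,255],
    [0,0,0.7,0,0,0,255],
    [0,0,0.8,0,0,0,255],
    [0,0,0.8,0,0,0,255],
    [0,0,0.5,0,0,0,255],
  ],
)

```text
clock: 16.8
tcp_pos: [0.4548, -0.0275, 0.0919]
tool_rot: [-3.14, -0.0, -0.001]
wrist_force: [0.1, -0.5, -6.2]
gripper_width: 0.0532
```

>>> drive_tool(
  commands=[
    [0,0,0,0,0,0,255],
    [0,0,0,0,0,0,255],
  ],
)

```text
clock: 17.0
tcp_pos: [0.4543, -0.0275, 0.09]
tool_rot: [-3.14, 0.001, -0.001]
wrist_force: [0.6, 0.2, -4.5]
gripper_width: 0.053
```

```bash
python3 avg.py 8
```

```text
t 17.35 rot [-3.141e+00  2.000e-03 -1.000e-03] Fz [-4.54 -4.41 -4.92 -5.02 -5.26 -5.23 -5.06 -5.64] Ty [ 0.037  0.004 -0.003  0.017 -0.017  0.005  0.003 -0.037] 
meanF [ 0.17 -0.14 -5.01] meanT [-0.019  0.001  0.016] last5 Ty -0.006
```

Same shakes: 80–85 mm forward and stop, then back.

>>> drive_tool(
  commands=[
    [1,0,0,0,0,0,255],
    [1,0,0,0,0,0,255],
    [1,0,0,0,0,0,255],
    [0.4,0,0,0,0,0,255],
  ],
)

```text
clock: 17.8
tcp_pos: [0.542, -0.0273, 0.0896]
tool_rot: [-3.141, 0.0, -0.0]
wrist_force: [-1.1, 0.2, -5.4]
gripper_width: 0.0533
```

```bash
python3 avg.py 10
```

```text
t 18.25 rot [-3.14e+00  1.00e-03 -0.00e+00] Fz [-5.36 -4.61 -6.4  -5.87 -4.96 -5.46 -5.34 -4.69 -4.9  -5.88] Ty [-0.033 -0.727  0.03   0.047 -0.005 -0.041 -0.067  0.017 -0.031 -0.026] 
meanF [ 0.16 -0.06 -5.35] meanT [-0.031 -0.084 -0.003] last5 Ty -0.03
```

>>> drive_tool(
  commands=[
    [-1,0,0,0,0,0,255],
    [-1,0,0,0,0,0,255],
    [-1,0,0,0,0,0,255],
    [-0.4,0,0,0,0,0,255],
  ],
)

```text
clock: 18.7
tcp_pos: [0.4521, -0.0278, 0.0899]
tool_rot: [-3.14, 0.002, -0.001]
wrist_force: [0.2, -0.0, -5.2]
gripper_width: 0.0536
```

```bash
python3 avg.py 10
```

```text
t 19.15 rot [-3.141e+00  1.000e-03 -1.000e-03] Fz [-5.18 -5.54 -5.14 -5.14 -4.94 -4.51 -5.49 -5.26 -4.29 -4.21] Ty [-0.014  0.653 -0.062 -0.015 -0.067 -0.022  0.026 -0.068 -0.027 -0.063] 
meanF [ 0.23  0.28 -4.97] meanT [-0.027  0.034 -0.005] last5 Ty -0.031
```

>>> drive_tool(
  commands=[
    [1,0,0,0,0,0,255],
    [1,0,0,0,0,0,255],
    [1,0,0,0,0,0,255],
  ],
)

```text
clock: 19.5
tcp_pos: [0.5309, -0.0275, 0.0898]
tool_rot: [-3.141, 0.001, -0.0]
wrist_force: [0.3, 0.9, -4.3]
gripper_width: 0.0534
```

```bash
python3 avg.py 12
```

```text
t 20.05 rot [-3.14e+00  1.00e-03 -0.00e+00] Fz [-4.34 -2.58 -4.34 -5.56 -4.91 -5.4  -5.33 -4.95 -5.12 -4.96 -6.24 -4.43] Ty [-0.105 -1.864  0.051  0.055  0.033 -0.004  0.004 -0.07  -0.084 -0.038
  0.02  -0.068] 
meanF [ 0.59  0.18 -4.85] meanT [-0.02  -0.173  0.008] last5 Ty -0.048
```

>>> drive_tool(
  commands=[
    [-1,0,0,0,0,0,255],
    [-1,0,0,0,0,0,255],
    [-1,0,0,0,0,0,255],
  ],
)

```text
clock: 20.4
tcp_pos: [0.4537, -0.0275, 0.0898]
tool_rot: [-3.141, 0.001, -0.001]
wrist_force: [-0.6, -0.4, -5.6]
gripper_width: 0.0537
```

```bash
python3 avg.py 12
```

```text
t 20.95 rot [-3.141e+00  1.000e-03 -1.000e-03] Fz [-5.62 -7.5  -4.75 -5.14 -5.04 -5.49 -5.43 -5.07 -5.29 -4.91 -5.5  -5.75] Ty [ 0.063  1.679  0.024 -0.071 -0.103 -0.097  0.02   0.005 -0.018 -0.007
  0.004  0.019] 
meanF [-0.48  0.15 -5.46] meanT [-0.017  0.127 -0.003] last5 Ty 0.001
```

Both ends settle alike, so this is not conclusive. A small ±3° tilt test separates the two: a loose ball shifts the moment by 0.16 N m.

>>> drive_tool(
  commands=[
    [0,0,0,0,3,0,255],
    [0,0,0,0,0,0,255],
    [0,0,0,0,0,0,255],
    [0,0,0,0,0,0,255],
    [0,0,0,0,0,0,255],
  ],
)

```text
clock: 21.5
tcp_pos: [0.4544, -0.0275, 0.0899]
tool_rot: [-3.141, 0.053, -0.001]
wrist_force: [-0.4, 0.9, -5.0]
gripper_width: 0.0535
```

```bash
python3 avg.py 12
```

```text
t 22.05 rot [-3.141e+00  5.400e-02 -1.000e-03] Fz [-4.99 -4.79 -5.12 -4.71 -5.47 -4.58 -5.53 -4.81 -5.27 -4.32 -4.88 -4.16] Ty [-0.185 -0.217 -0.184 -0.008 -0.195 -0.199 -0.262 -0.233 -0.268 -0.205
 -0.176 -0.2  ] 
meanF [ 0.01  0.28 -4.89] meanT [-0.017 -0.194 -0.002] last5 Ty -0.216
```

>>> drive_tool(
  commands=[
    [0,0,0,0,-6,0,255],
    [0,0,0,0,0,0,255],
    [0,0,0,0,0,0,255],
    [0,0,0,0,0,0,255],
    [0,0,0,0,0,0,255],
  ],
)

```text
clock: 22.6
tcp_pos: [0.4556, -0.0272, 0.0901]
tool_rot: [-3.14, -0.052, -0.001]
wrist_force: [0.5, 0.3, -4.6]
gripper_width: 0.0534
```

```bash
python3 avg.py 12
```

```text
t 23.15 rot [-3.141e+00 -5.100e-02 -1.000e-03] Fz [-4.56 -4.98 -4.8  -5.07 -4.97 -4.77 -5.92 -5.03 -5.48 -5.68 -5.28 -4.28] Ty [0.286 0.198 0.242 0.129 0.144 0.177 0.178 0.17  0.372 0.05  0.147 0.352] 
meanF [-0.07  0.02 -5.07] meanT [-0.011  0.204 -0.012] last5 Ty 0.218
```

>>> drive_tool(
  commands=[
    [0,0,0,0,3,0,255],
    [0,0,0,0,0,0,255],
    [0,0,0,0,0,0,255],
  ],
)

```text
clock: 23.5
tcp_pos: [0.4551, -0.0274, 0.0897]
tool_rot: [-3.14, 0.0, -0.001]
wrist_force: [-1.6, 0.9, -5.4]
gripper_width: 0.0535
```

>>> drive_tool(
  commands=[
    [0,0,0,0,8,0,255],
    [0,0,0,0,8,0,255],
    [0,0,0,0,0,0,255],
    [0,0,0,0,0,0,255],
    [0,0,0,0,0,0,255],
  ],
)

```text
clock: 24.0
tcp_pos: [0.4541, -0.0276, 0.0898]
tool_rot: [-3.141, 0.279, -0.001]
wrist_force: [0.9, 0.2, -5.6]
gripper_width: 0.0533
```

```bash
python3 avg.py 14
```

```text
t 24.65 rot [-3.141e+00  2.800e-01 -1.000e-03] Fz [-5.64 -5.94 -4.85 -3.83 -6.09 -6.06 -3.99 -4.99 -6.81 -3.72 -4.79 -5.72
 -4.63 -3.99] Ty [-1.185 -1.342 -1.389 -1.225 -1.273 -1.48  -1.351 -1.28  -1.443 -1.389
 -1.23  -1.334 -1.403 -1.246] 
meanF [ 0.09 -0.28 -5.08] meanT [-0.021 -1.326 -0.016] last5 Ty -1.32
```

>>> drive_tool(
  commands=[
    [0,0,0,0,-8,0,255],
    [0,0,0,0,-8,0,255],
    [0,0,0,0,0,0,255],
  ],
)

```text
clock: 25.0
tcp_pos: [0.4486, -0.029, 0.0886]
tool_rot: [-3.141, 0.002, -0.001]
wrist_force: [-0.1, -0.7, -5.3]
gripper_width: 0.0536
```

```bash
python3 avg.py 12
```

```text
t 25.55 rot [-3.141e+00  2.000e-03 -1.000e-03] Fz [-5.29 -4.94 -5.18 -4.85 -5.18 -4.88 -5.01 -4.56 -4.89 -4.97 -4.94 -5.78] Ty [ 0.3   -0.127 -0.315 -0.243 -0.13  -0.028 -0.026  0.004 -0.006 -0.001
 -0.004  0.007] 
meanF [ 0.17 -0.21 -5.04] meanT [-0.058 -0.047 -0.004] last5 Ty -0.0
```

>>> drive_tool(
  commands=[
    [0.27,0.06,0,0,0,0,255],
    [0,0,-0.8,0,0,0,255],
    [0,0,-0.8,0,0,0,255],
    [0,0,-0.6,0,0,0,255],
    [0,0,-0.4,0,0,0,255],
  ],
)

```text
clock: 26.1
tcp_pos: [0.4617, -0.0259, 0.0239]
tool_rot: [-3.141, 0.002, -0.0]
wrist_force: [-0.1, -0.1, -5.0]
gripper_width: 0.053
```

>>> drive_tool(
  commands=[
    [0,0,-0.2,0,0,0,255],
    [0,0,-0.15,0,0,0,255],
    [0,0,0,0,0,0,255],
    [0,0,0,0,0,0,255],
  ],
)

```text
clock: 26.5
tcp_pos: [0.462, -0.0258, 0.0166]
tool_rot: [-3.14, 0.0, -0.0]
wrist_force: [0.2, -1.1, -5.2]
gripper_width: 0.0532
```

>>> drive_tool(
  commands=[
    [-0.26,-0.04,-0.1,0,0,0,255],
    [0,0,-0.1,0,0,0,255],
    [0,0,0,0,0,0,255],
  ],
)

```text
clock: 26.8
tcp_pos: [0.4543, -0.0271, 0.0113]
tool_rot: [-3.141, 0.002, -0.0]
wrist_force: [-1.4, -0.8, -2.7]
gripper_width: 0.0531
```

>>> drive_tool(
  commands=[
    [0,0,-0.08,0,0,0,255],
    [0,0,0,0,0,0,255],
  ],
)

```text
clock: 27.0
tcp_pos: [0.4544, -0.0272, 0.011]
tool_rot: [-3.141, 0.002, 0.0]
wrist_force: [-13.5, 1.6, 32.8]
gripper_width: 0.0533
```

>>> drive_tool(
  commands=[
    [0,0,0.08,0,0,0,0],
    [0,0,0,0,0,0,0],
    [0,0,0,0,0,0,0],
    [0,0,0,0,0,0,0],
    [0,0,0,0,0,0,0],
  ],
)

```text
clock: 27.5
tcp_pos: [0.4551, -0.0269, 0.011]
tool_rot: [-3.141, 0.001, -0.001]
wrist_force: [0.4, 0.3, -0.5]
gripper_width: 0.085
```

>>> drive_tool(
  commands=[
    [0,0,0.4,0,0,0,0],
    [0,0,0.8,0,0,0,0],
    [0,0,0.8,0,0,0,0],
    [0,0,0.8,0,0,0,0],
    [0,0,0.8,0,0,0,0],
  ],
)

```text
clock: 28.0
tcp_pos: [0.455, -0.027, 0.1027]
tool_rot: [-3.14, 0.001, -0.0]
wrist_force: [0.5, 0.3, 0.0]
gripper_width: 0.0854
```

>>> drive_tool(
  commands=[
    [0.16,-1,0,0,0,-2.3,0],
    [0.16,-1,0,0,0,-2.3,0],
    [0.16,-1,0,0,0,-2.3,0],
    [0.16,-1,0,0,0,-2.3,0],
    [0.16,-1,0,0,0,-2.3,0],
  ],
)

```text
clock: 28.5
tcp_pos: [0.4752, -0.153, 0.102]
tool_rot: [-3.14, 0.001, -0.203]
wrist_force: [0.6, 1.2, 0.7]
gripper_width: 0.0852
```

>>> drive_tool(
  commands=[
    [0.16,-1,0,0,0,-2.3,0],
    [0.16,-1,0,0,0,-2.3,0],
    [0.16,-1,0,0,0,-2.3,0],
    [0.16,-1,0,0,0,-2.3,0],
    [0.16,-1,0,0,0,-2,0],
  ],
)

```text
clock: 29.0
tcp_pos: [0.4951, -0.2781, 0.1019]
tool_rot: [-3.141, 0.001, -0.398]
wrist_force: [-0.4, 0.3, -0.0]
gripper_width: 0.0854
```

>>> drive_tool(
  commands=[
    [0,0,0,0,0,0,0],
    [0,0,0,0,0,0,0],
  ],
)

```text
clock: 29.2
tcp_pos: [0.4947, -0.2774, 0.1014]
tool_rot: [-3.141, 0.001, -0.398]
wrist_force: [0.2, 0.8, 0.1]
gripper_width: 0.0852
```

```bash
python3 avg.py 4; python3 st.py scene:r1 side:r1s; python3 - <<'E'
from cell import ctrl
from h import *
for n,fn in(("scene","r1"),("side","r1s")):
    f=np.load(fn+".npz");c=ctrl.camera_params(n);W=world(f["d"],c)
    for k,x,y in(("L",.455,.262),("M",.455,-.027),("R",.495,-.2765)):
        p=W[(np.hypot(W[...,0]-x,W[...,1]-y)<.085)&(abs(W[...,2]-.054)<.006)]
        r=cv2.minAreaRect((p[:,:2]*1000).astype(np.float32));print(n,k,np.round(r[0],1),np.round(r[1],1),round(r[2],1),np.median(p[:,2]).round(4))
a=cv2.imread("pics/r1.png")[120:360,100:460];cv2.imwrite("pics/r1c.png",cv2.resize(a,None,fx=2.2,fy=2.2))
E
```

```text
t 29.35 rot [-3.14e+00  1.00e-03 -3.96e-01] Fz [ 0.05  0.26 -0.9  -0.43] Ty [ 0.06   0.036 -0.01   0.083] 
meanF [ 0.12  0.37 -0.26] meanT [-0.01   0.042  0.024] last5 Ty 0.042
29.4 pos [ 0.495  -0.2763  0.1015] F [-0.75  0.02 -0.05] T [ 0.007 -0.     0.003] tau [-4.8258e+01  2.3912e+01 -1.2000e-02] w 0.0854
scene L [457.5 261.4] [ 54.4 123.7] 88.4 0.0532
scene M [454.9 -28. ] [124.1  53.2] 0.4 0.0533
scene R [ 496.6 -276.2] [ 53.3 123.7] 67.7 0.0532
side L [453.4 260.3] [ 59.  122.6] 87.4 0.0538
side M [451.1 -29.1] [ 56. 121.] 89.7 0.0538
side R [ 493.6 -277.9] [ 55.5 121.1] 68.3 0.0538
```

View pics/r1c.png

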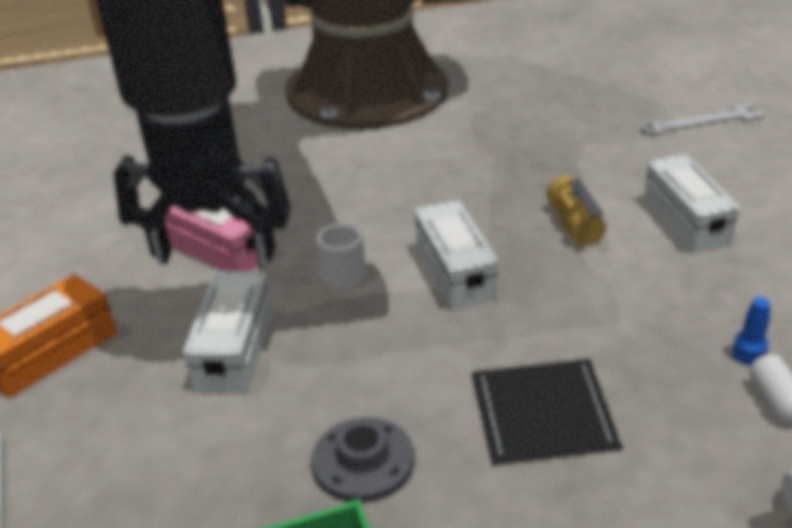

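The left and middle cases stand at their places (crop (690,200) and (455,250)), and the open fingers are over the right case (crop (230,330)). I'll grasp the right case.

>>> drive_tool(
  commands=[
    [0,0,-0.9,0,0,0,0],
    [0,0,-0.9,0,0,0,0],
    [0,0,-0.9,0,0,0,0],
    [0,0,-0.64,0,0,0,0],
    [0,0,-0.3,0,0,0,0],
  ],
)

```text
clock: 30.0
tcp_pos: [0.4943, -0.2763, 0.0088]
tool_rot: [-3.141, 0.003, -0.396]
wrist_force: [0.6, 0.6, 0.1]
gripper_width: 0.0853
```

>>> drive_tool(
  commands=[
    [0,0,0,0,0,0,255],
    [0,0,0,0,0,0,255],
    [0,0,0,0,0,0,255],
    [0,0,0,0,0,0,255],
    [0,0,0,0,0,0,255],
  ],
)

```text
clock: 30.5
tcp_pos: [0.4959, -0.2768, 0.0116]
tool_rot: [-3.14, -0.001, -0.396]
wrist_force: [0.0, 3.4, 6.7]
gripper_width: 0.0536
```

>>> drive_tool(
  commands=[
    [0,0,0,0,0,0,255],
    [0,0,0,0,0,0,255],
  ],
)

```text
clock: 30.7
tcp_pos: [0.4958, -0.2768, 0.0116]
tool_rot: [-3.14, -0.001, -0.396]
wrist_force: [-1.6, 3.2, 6.2]
gripper_width: 0.0531
```

>>> drive_tool(
  commands=[
    [0,0,0.4,0,0,0,255],
    [0,0,0.7,0,0,0,255],
    [0,0,0.8,0,0,0,255],
    [0,0,0.8,0,0,0,255],
    [0,0,0.5,0,0,0,255],
  ],
)

```text
clock: 31.2
tcp_pos: [0.4952, -0.2771, 0.092]
tool_rot: [-3.14, -0.0, -0.397]
wrist_force: [0.4, -0.0, -5.2]
gripper_width: 0.0535
```

>>> drive_tool(
  commands=[
    [0,0,0,0,0,0,255],
    [0,0,0,0,0,0,255],
  ],
)

```text
clock: 31.4
tcp_pos: [0.4946, -0.2767, 0.0898]
tool_rot: [-3.14, 0.002, -0.397]
wrist_force: [-0.1, 0.6, -5.4]
gripper_width: 0.0531
```

```bash
cat > avg.py <<'E'
from cell import ctrl
import numpy as np,sys
n=int(sys.argv[1]);F=[];T=[]
for i in range(n):
    o=ctrl.get_obs();F.append(o["wrist_force"]);T.append(o["torque"]);ctrl.capture("wrist")
F=np.array(F);T=np.array(T);y=o["tool_rot"][2];c,s=np.cos(y),np.sin(y)
Ty=-s*T[:,0]+c*T[:,1]
print("t",round(o["clock"],2),"rot",o["tool_rot"].round(3),"Fz",F[:,2].round(2),"caseTy",Ty.round(3),"\nmeanF",F.mean(0).round(2),"mean",Ty.mean().round(3),"last6",Ty[-6:].mean().round(3))
E
python3 avg.py 8
```

```text
t 31.75 rot [-3.141e+00  2.000e-03 -3.970e-01] Fz [-5.38 -5.56 -4.5  -5.45 -5.16 -4.73 -5.39 -5.21] caseTy [ 0.052  0.046  0.006  0.016 -0.092 -0.031 -0.     0.007] 
meanF [ 0.06 -0.07 -5.17] mean 0.0 last6 -0.016
```

>>> drive_tool(
  commands=[
    [0.92,-0.39,0,0,0,0,255],
    [0.92,-0.39,0,0,0,0,255],
    [0.92,-0.39,0,0,0,0,255],
  ],
)

```text
clock: 32.1
tcp_pos: [0.5648, -0.3065, 0.0901]
tool_rot: [-3.141, 0.001, -0.397]
wrist_force: [0.3, 0.5, -5.7]
gripper_width: 0.0534
```

```bash
python3 avg.py 12
```

```text
t 32.65 rot [-3.14e+00  1.00e-03 -3.97e-01] Fz [-5.65 -2.76 -5.78 -6.04 -5.04 -5.36 -4.91 -5.43 -4.64 -5.93 -5.16 -5.8 ] caseTy [-0.112 -2.171  0.215  0.128  0.054  0.043  0.041 -0.082 -0.    -0.02
  0.    -0.013] 
meanF [ 0.41 -0.11 -5.21] mean -0.16 last6 -0.012
```

>>> drive_tool(
  commands=[
    [-0.92,0.39,0,0,0,0,255],
    [-0.92,0.39,0,0,0,0,255],
    [-0.92,0.39,0,0,0,0,255],
  ],
)

```text
clock: 33.0
tcp_pos: [0.4941, -0.2766, 0.0902]
tool_rot: [-3.141, 0.001, -0.397]
wrist_force: [-0.6, 0.5, -4.1]
gripper_width: 0.0531
```

```bash
python3 avg.py 12
```

```text
Traceback (most recent call last):
  File "avg.py", line 5, in <module>
    o=ctrl.get_obs();F.append(o["wrist_force"]);T.append(o["torque"]);ctrl.capture("wrist")
                                                                      ~~~~~~~~~~~~^^^^^^^^^
ValueError: 200 camera calls are used up
```

>>> drive_tool(
  commands=[
    [0,0,0,3.1,7.4,0,255],
    [0,0,0,3.1,7.4,0,255],
    [0,0,0,0,0,0,255],
    [0,0,0,0,0,0,255],
    [0,0,0,0,0,0,255],
  ],
)

```text
clock: 33.9
tcp_pos: [0.495, -0.277, 0.0898]
tool_rot: [-3.141, 0.28, -0.397]
wrist_force: [-0.5, 0.2, -4.9]
gripper_width: 0.0531
```

```bash
python3 avg.py 14
```

```text
Traceback (most recent call last):
  File "avg.py", line 5, in <module>
    o=ctrl.get_obs();F.append(o["wrist_force"]);T.append(o["torque"]);ctrl.capture("wrist")
                                                                      ~~~~~~~~~~~~^^^^^^^^^
ValueError: 200 camera calls are used up
```

>>> drive_tool(
  commands=[
    [0,0,0,-3.1,-7.4,0,255],
    [0,0,0,-3.1,-7.4,0,255],
    [0,0,0,0,0,0,255],
  ],
)

```text
clock: 34.2
tcp_pos: [0.4891, -0.2752, 0.0904]
tool_rot: [-3.14, -0.001, -0.397]
wrist_force: [-0.4, -0.2, -4.9]
gripper_width: 0.0536
```

```bash
python3 avg.py 12
```

```text
Traceback (most recent call last):
  File "avg.py", line 5, in <module>
    o=ctrl.get_obs();F.append(o["wrist_force"]);T.append(o["torque"]);ctrl.capture("wrist")
                                                                      ~~~~~~~~~~~~^^^^^^^^^
ValueError: 200 camera calls are used up
```

```bash
cat > st.py <<'E'
from cell import ctrl
import numpy as np
o=ctrl.get_obs();T=o["torque"];y=o["tool_rot"][2]
print(round(o["clock"],2),"Fz",o["wrist_force"][2].round(2),"caseTy",(-np.sin(y)*T[0]+np.cos(y)*T[1]).round(3),"pitch",o["tool_rot"][1].round(4),"pos",o["tcp_pos"].round(4))
E
python3 st.py
```

```text
34.2 Fz -4.89 caseTy 0.281 pitch -0.0012 pos [ 0.4891 -0.2752  0.0904]
```

>>> drive_tool(
  commands=[
    [0,0,0,3.1,7.4,0,255],
    [0,0,0,3.1,7.4,0,255],
    [0,0,0,0,0,0,255],
    [0,0,0,0,0,0,255],
    [0,0,0,0,0,0,255],
  ],
)

```text
clock: 34.7
tcp_pos: [0.4945, -0.2768, 0.0909]
tool_rot: [-3.14, 0.279, -0.397]
wrist_force: [0.4, -0.8, -4.5]
gripper_width: 0.0533
```

```bash
python3 st.py
```

```text
34.7 Fz -4.46 caseTy -1.324 pitch 0.279 pos [ 0.4945 -0.2768  0.0909]
```

>>> drive_tool(
  commands=[
    [0,0,0,0,0,0,255],
  ],
)

```text
clock: 34.8
tcp_pos: [0.4946, -0.2767, 0.0914]
tool_rot: [-3.14, 0.279, -0.396]
wrist_force: [0.3, 0.4, -5.7]
gripper_width: 0.0534
```

```bash
python3 st.py
```

```text
34.8 Fz -5.69 caseTy -1.361 pitch 0.2786 pos [ 0.4946 -0.2767  0.0914]
```

>>> drive_tool(
  commands=[
    [0,0,0,0,0,0,255],
  ],
)

```text
clock: 34.9
tcp_pos: [0.4948, -0.2767, 0.0913]
tool_rot: [-3.14, 0.279, -0.396]
wrist_force: [0.2, 0.2, -4.5]
gripper_width: 0.0533
```

```bash
python3 st.py
```

```text
34.9 Fz -4.48 caseTy -1.362 pitch 0.279 pos [ 0.4948 -0.2767  0.0913]
```

>>> drive_tool(
  commands=[
    [0,0,0,0,0,0,255],
  ],
)

```text
clock: 35.0
tcp_pos: [0.4949, -0.2768, 0.091]
tool_rot: [-3.14, 0.28, -0.396]
wrist_force: [0.1, -0.9, -5.4]
gripper_width: 0.0535
```

```bash
python3 st.py
```

```text
35.0 Fz -5.38 caseTy -1.41 pitch 0.2796 pos [ 0.4949 -0.2768  0.091 ]
```

>>> drive_tool(
  commands=[
    [0,0,0,0,0,0,255],
  ],
)

```text
clock: 35.1
tcp_pos: [0.495, -0.2769, 0.0907]
tool_rot: [-3.14, 0.28, -0.397]
wrist_force: [-0.3, -0.4, -4.2]
gripper_width: 0.0538
```

```bash
python3 st.py
```

```text
35.1 Fz -4.21 caseTy -1.382 pitch 0.2802 pos [ 0.495  -0.2769  0.0907]
```

>>> drive_tool(
  commands=[
    [0,0,0,0,0,0,255],
  ],
)

```text
clock: 35.2
tcp_pos: [0.495, -0.2769, 0.0904]
tool_rot: [-3.14, 0.281, -0.397]
wrist_force: [-0.2, -0.4, -5.2]
gripper_width: 0.0531
```

```bash
python3 st.py
```

```text
35.2 Fz -5.22 caseTy -1.401 pitch 0.2808 pos [ 0.495  -0.2769  0.0904]
```

>>> drive_tool(
  commands=[
    [0,0,0,0,0,0,255],
  ],
)

```text
clock: 35.3
tcp_pos: [0.495, -0.2769, 0.0902]
tool_rot: [-3.141, 0.281, -0.397]
wrist_force: [0.8, -0.6, -5.6]
gripper_width: 0.0531
```

```bash
python3 st.py
```

```text
35.3 Fz -5.63 caseTy -1.402 pitch 0.2811 pos [ 0.495  -0.2769  0.0902]
```

>>> drive_tool(
  commands=[
    [0,0,0,-2.5,-6,0,255],
    [0,0,0,-2.5,-6,0,255],
    [0,0,0,0,0,0,255],
    [0,0,0,0,0,0,255],
    [0,0,0,0,0,0,255],
  ],
)

```text
clock: 35.8
tcp_pos: [0.4956, -0.2771, 0.0904]
tool_rot: [-3.14, 0.055, -0.396]
wrist_force: [1.0, 0.5, -4.9]
gripper_width: 0.0534
```

>>> drive_tool(
  commands=[
    [0,0,0,0,0,0,255],
    [0,0,0,0,0,0,255],
    [0,0,0,0,0,0,255],
  ],
)

```text
clock: 36.1
tcp_pos: [0.4952, -0.277, 0.0898]
tool_rot: [-3.14, 0.055, -0.397]
wrist_force: [0.6, -0.2, -4.6]
gripper_width: 0.0536
```

```bash
python3 st.py
```

```text
36.1 Fz -4.58 caseTy -0.317 pitch 0.0551 pos [ 0.4952 -0.277   0.0898]
```

>>> drive_tool(
  commands=[
    [0,0,0,0,0,0,255],
  ],
)

```text
clock: 36.2
tcp_pos: [0.4951, -0.277, 0.0899]
tool_rot: [-3.14, 0.055, -0.397]
wrist_force: [-0.5, 0.4, -4.4]
gripper_width: 0.0536
```

```bash
python3 st.py
```

```text
36.2 Fz -4.44 caseTy -0.279 pitch 0.0549 pos [ 0.4951 -0.277   0.0899]
```

>>> drive_tool(
  commands=[
    [0,0,0,0,0,0,255],
  ],
)

```text
clock: 36.3
tcp_pos: [0.495, -0.277, 0.09]
tool_rot: [-3.14, 0.055, -0.397]
wrist_force: [-0.3, -0.3, -4.7]
gripper_width: 0.0535
```

```bash
python3 st.py
```

```text
36.3 Fz -4.74 caseTy -0.244 pitch 0.0547 pos [ 0.495 -0.277  0.09 ]
```

>>> drive_tool(
  commands=[
    [0,0,0,0,0,0,255],
  ],
)

```text
clock: 36.4
tcp_pos: [0.495, -0.2769, 0.0901]
tool_rot: [-3.14, 0.054, -0.397]
wrist_force: [0.1, 0.3, -4.5]
gripper_width: 0.0535
```

```bash
python3 st.py
```

```text
36.4 Fz -4.54 caseTy -0.282 pitch 0.0545 pos [ 0.495  -0.2769  0.0901]
```

>>> drive_tool(
  commands=[
    [0,0,0,0,0,0,255],
  ],
)

```text
clock: 36.5
tcp_pos: [0.495, -0.2769, 0.0902]
tool_rot: [-3.14, 0.054, -0.397]
wrist_force: [-0.4, 0.3, -5.5]
gripper_width: 0.0536
```

```bash
python3 st.py
```

```text
36.5 Fz -5.53 caseTy -0.308 pitch 0.0543 pos [ 0.495  -0.2769  0.0902]
```

>>> drive_tool(
  commands=[
    [0,0,0,0,0,0,255],
  ],
)

```text
clock: 36.6
tcp_pos: [0.495, -0.2769, 0.0902]
tool_rot: [-3.14, 0.054, -0.397]
wrist_force: [-0.1, -0.8, -5.5]
gripper_width: 0.0534
```

```bash
python3 st.py
```

```text
36.6 Fz -5.46 caseTy -0.32 pitch 0.0543 pos [ 0.495  -0.2769  0.0902]
```

>>> drive_tool(
  commands=[
    [0,0,0,-2.3,-5.5,0,255],
    [0,0,0,0,0,0,255],
    [0,0,0,0,0,0,255],
    [0,0,0,0,0,0,255],
    [0,0,0,0,0,0,255],
  ],
)

```text
clock: 37.1
tcp_pos: [0.4958, -0.2771, 0.0904]
tool_rot: [-3.14, -0.05, -0.397]
wrist_force: [0.2, -0.7, -5.9]
gripper_width: 0.0532
```

>>> drive_tool(
  commands=[
    [0,0,0,0,0,0,255],
    [0,0,0,0,0,0,255],
  ],
)

```text
clock: 37.3
tcp_pos: [0.4952, -0.277, 0.09]
tool_rot: [-3.14, -0.049, -0.397]
wrist_force: [-0.5, 0.6, -4.6]
gripper_width: 0.0533
```

```bash
python3 st.py
```

```text
37.3 Fz -4.63 caseTy 0.261 pitch -0.0493 pos [ 0.4952 -0.277   0.09  ]
```

>>> drive_tool(
  commands=[
    [0,0,0,0,0,0,255],
  ],
)

```text
clock: 37.4
tcp_pos: [0.4951, -0.277, 0.09]
tool_rot: [-3.14, -0.049, -0.397]
wrist_force: [0.4, 0.5, -4.8]
gripper_width: 0.0531
```

```bash
python3 st.py
```

```text
37.4 Fz -4.81 caseTy 0.208 pitch -0.0494 pos [ 0.4951 -0.277   0.09  ]
```

>>> drive_tool(
  commands=[
    [0,0,0,0,0,0,255],
  ],
)

```text
clock: 37.5
tcp_pos: [0.495, -0.277, 0.0901]
tool_rot: [-3.14, -0.05, -0.397]
wrist_force: [-0.1, -0.4, -5.8]
gripper_width: 0.0536
```

```bash
python3 st.py
```

```text
37.5 Fz -5.79 caseTy 0.268 pitch -0.0495 pos [ 0.495  -0.277   0.0901]
```

>>> drive_tool(
  commands=[
    [0,0,0,0,0,0,255],
  ],
)

```text
clock: 37.6
tcp_pos: [0.495, -0.2769, 0.0901]
tool_rot: [-3.14, -0.05, -0.397]
wrist_force: [-0.0, -0.4, -4.6]
gripper_width: 0.053
```

```bash
python3 st.py
```

```text
37.6 Fz -4.61 caseTy 0.255 pitch -0.0496 pos [ 0.495  -0.2769  0.0901]
```

>>> drive_tool(
  commands=[
    [0,0,0,0,0,0,255],
  ],
)

```text
clock: 37.7
tcp_pos: [0.495, -0.2769, 0.0902]
tool_rot: [-3.14, -0.05, -0.397]
wrist_force: [-0.3, 0.3, -5.9]
gripper_width: 0.0531
```

```bash
python3 st.py
```

```text
37.7 Fz -5.87 caseTy 0.262 pitch -0.0497 pos [ 0.495  -0.2769  0.0902]
```

>>> drive_tool(
  commands=[
    [0,0,0,0,0,0,255],
  ],
)

```text
clock: 37.8
tcp_pos: [0.495, -0.2769, 0.0902]
tool_rot: [-3.14, -0.05, -0.397]
wrist_force: [-0.3, 0.6, -5.3]
gripper_width: 0.053
```

```bash
python3 st.py
```

```text
37.8 Fz -5.27 caseTy 0.227 pitch -0.0498 pos [ 0.495  -0.2769  0.0902]
```

The right case gives a moment slope of 5.15 N m/rad at ±3° and 5.0 at 16°. That is purely linear, so it is empty. The middle case gave 3.8 at ±3° against 4.8 at 16°, which matches a ball shifting by about 0.07 N m. The left case weighs only about 370 g, too light to hold the ball. I'll stand the right case back and then recheck the middle one.

>>> drive_tool(
  commands=[
    [0,0,0,1.1,2.63,0,255],
    [0,0,-0.8,0,0,0,255],
    [0,0,-0.8,0,0,0,255],
    [0,0,-0.8,0,0,0,255],
    [0,0,-0.4,0,0,0,255],
  ],
)

```text
clock: 38.3
tcp_pos: [0.4941, -0.2767, 0.0186]
tool_rot: [-3.14, 0.002, -0.397]
wrist_force: [-0.4, 0.2, -5.1]
gripper_width: 0.0531
```

>>> drive_tool(
  commands=[
    [0,0,-0.2,0,0,0,255],
    [0,0,0,0,0,0,255],
    [0,0,0,0,0,0,255],
  ],
)

```text
clock: 38.6
tcp_pos: [0.4957, -0.2771, 0.0159]
tool_rot: [-3.14, -0.001, -0.396]
wrist_force: [-0.6, -0.1, -4.5]
gripper_width: 0.0539
```

>>> drive_tool(
  commands=[
    [0,0,-0.12,0,0,0,255],
    [0,0,-0.06,0,0,0,255],
    [0,0,0,0,0,0,255],
  ],
)

```text
clock: 38.9
tcp_pos: [0.4956, -0.277, 0.0116]
tool_rot: [-3.14, -0.001, -0.396]
wrist_force: [-1.4, 1.6, 2.2]
gripper_width: 0.0534
```

>>> drive_tool(
  commands=[
    [0,0,-0.06,0,0,0,255],
    [0,0,0,0,0,0,255],
  ],
)

```text
clock: 39.1
tcp_pos: [0.4956, -0.277, 0.0115]
tool_rot: [-3.14, -0.002, -0.396]
wrist_force: [-6.4, 4.9, 18.6]
gripper_width: 0.0534
```

>>> drive_tool(
  commands=[
    [0,0,0.06,0,0,0,0],
    [0,0,0,0,0,0,0],
    [0,0,0,0,0,0,0],
    [0,0,0,0,0,0,0],
    [0,0,0,0,0,0,0],
  ],
)

```text
clock: 39.6
tcp_pos: [0.495, -0.2769, 0.0105]
tool_rot: [-3.14, 0.0, -0.397]
wrist_force: [-0.1, -0.3, 0.6]
gripper_width: 0.0855
```

>>> drive_tool(
  commands=[
    [0,0,0.4,0,0,0,0],
    [0,0,0.8,0,0,0,0],
    [0,0,0.8,0,0,0,0],
    [0,0,0.8,0,0,0,0],
    [0,0,0.8,0,0,0,0],
  ],
)

```text
clock: 40.1
tcp_pos: [0.495, -0.277, 0.1022]
tool_rot: [-3.14, -0.0, -0.397]
wrist_force: [0.1, -0.2, 0.1]
gripper_width: 0.0854
```

>>> drive_tool(
  commands=[
    [-0.16,1,0,0,0,2.3,0],
    [-0.16,1,0,0,0,2.3,0],
    [-0.16,1,0,0,0,2.3,0],
    [-0.16,1,0,0,0,2.3,0],
    [-0.16,1,0,0,0,2.3,0],
  ],
)

```text
clock: 40.6
tcp_pos: [0.4749, -0.1511, 0.1014]
tool_rot: [-3.14, -0.001, -0.194]
wrist_force: [0.1, 0.1, 0.8]
gripper_width: 0.0857
```

>>> drive_tool(
  commands=[
    [-0.16,1,0,0,0,2.3,0],
    [-0.16,1,0,0,0,2.3,0],
    [-0.16,1,0,0,0,2.3,0],
    [-0.16,1,0,0,0,2.3,0],
    [-0.16,1,0,0,0,2,0],
  ],
)

```text
clock: 41.1
tcp_pos: [0.4549, -0.0259, 0.1014]
tool_rot: [-3.14, -0.001, 0.001]
wrist_force: [-0.4, 0.9, 0.4]
gripper_width: 0.0856
```

>>> drive_tool(
  commands=[
    [0,0,0,0,0,0,0],
    [0,0,0,0,0,0,0],
  ],
)

```text
clock: 41.3
tcp_pos: [0.4552, -0.0265, 0.1013]
tool_rot: [-3.14, -0.001, 0.001]
wrist_force: [0.4, 0.1, 0.4]
gripper_width: 0.0854
```

Now grip and lift the middle case again, tilt it +3° and take readings, then −3°.

>>> drive_tool(
  commands=[
    [0,-0.03,-0.9,0,0,0,0],
    [0,0,-0.9,0,0,0,0],
    [0,0,-0.9,0,0,0,0],
    [0,0,-0.6,0,0,0,0],
    [0,0,-0.3,0,0,0,0],
  ],
)

```text
clock: 41.8
tcp_pos: [0.4544, -0.0287, 0.0095]
tool_rot: [-3.141, 0.002, -0.002]
wrist_force: [0.2, 0.1, 0.3]
gripper_width: 0.0852
```

>>> drive_tool(
  commands=[
    [0,0,0,0,0,0,255],
    [0,0,0,0,0,0,255],
    [0,0,0,0,0,0,255],
    [0,0,0,0,0,0,255],
    [0,0,0,0,0,0,255],
  ],
)

```text
clock: 42.3
tcp_pos: [0.4557, -0.0276, 0.0119]
tool_rot: [-3.14, -0.002, -0.0]
wrist_force: [-1.6, 0.4, 7.0]
gripper_width: 0.0533
```

>>> drive_tool(
  commands=[
    [0,0,0.4,0,0,0,255],
    [0,0,0.7,0,0,0,255],
    [0,0,0.8,0,0,0,255],
    [0,0,0.8,0,0,0,255],
    [0,0,0.5,0,0,0,255],
  ],
)

```text
clock: 42.8
tcp_pos: [0.4551, -0.0276, 0.0927]
tool_rot: [-3.139, -0.001, -0.0]
wrist_force: [0.4, -0.7, -5.4]
gripper_width: 0.0529
```

>>> drive_tool(
  commands=[
    [0,0,0,0,3,0,255],
    [0,0,0,0,0,0,255],
    [0,0,0,0,0,0,255],
    [0,0,0,0,0,0,255],
    [0,0,0,0,0,0,255],
  ],
)

```text
clock: 43.3
tcp_pos: [0.4543, -0.0278, 0.0904]
tool_rot: [-3.14, 0.053, -0.001]
wrist_force: [-0.7, 0.7, -6.1]
gripper_width: 0.0534
```

>>> drive_tool(
  commands=[
    [0,0,0,0,0,0,255],
    [0,0,0,0,0,0,255],
    [0,0,0,0,0,0,255],
  ],
)

```text
clock: 43.6
tcp_pos: [0.4549, -0.0277, 0.0906]
tool_rot: [-3.14, 0.052, -0.0]
wrist_force: [0.4, -1.2, -4.9]
gripper_width: 0.0534
```

```bash
python3 st.py
```

```text
43.6 Fz -4.87 caseTy -0.16 pitch 0.0525 pos [ 0.4549 -0.0277  0.0906]
```

>>> drive_tool(
  commands=[
    [0,0,0,0,0,0,255],
  ],
)

```text
clock: 43.7
tcp_pos: [0.4549, -0.0277, 0.0906]
tool_rot: [-3.14, 0.053, -0.0]
wrist_force: [-0.2, 0.4, -4.9]
gripper_width: 0.0535
```

```bash
python3 st.py
```

```text
43.7 Fz -4.86 caseTy -0.203 pitch 0.0525 pos [ 0.4549 -0.0277  0.0906]
```

>>> drive_tool(
  commands=[
    [0,0,0,0,0,0,255],
  ],
)

```text
clock: 43.8
tcp_pos: [0.455, -0.0277, 0.0906]
tool_rot: [-3.14, 0.052, -0.0]
wrist_force: [1.0, 0.0, -3.9]
gripper_width: 0.0534
```

```bash
python3 st.py
```

```text
43.8 Fz -3.91 caseTy -0.194 pitch 0.0525 pos [ 0.455  -0.0277  0.0906]
```

>>> drive_tool(
  commands=[
    [0,0,0,0,0,0,255],
  ],
)

```text
clock: 43.9
tcp_pos: [0.455, -0.0277, 0.0907]
tool_rot: [-3.14, 0.052, -0.0]
wrist_force: [-0.1, -0.4, -4.7]
gripper_width: 0.0532
```

```bash
python3 st.py
```

```text
43.9 Fz -4.72 caseTy -0.207 pitch 0.0524 pos [ 0.455  -0.0277  0.0907]
```

>>> drive_tool(
  commands=[
    [0,0,0,0,0,0,255],
  ],
)

```text
clock: 44.0
tcp_pos: [0.455, -0.0277, 0.0906]
tool_rot: [-3.14, 0.052, -0.0]
wrist_force: [0.3, 0.5, -4.4]
gripper_width: 0.0534
```

```bash
python3 st.py
```

```text
44.0 Fz -4.39 caseTy -0.139 pitch 0.0525 pos [ 0.455  -0.0277  0.0906]
```

>>> drive_tool(
  commands=[
    [0,0,0,0,-6,0,255],
    [0,0,0,0,0,0,255],
    [0,0,0,0,0,0,255],
    [0,0,0,0,0,0,255],
    [0,0,0,0,0,0,255],
  ],
)

```text
clock: 44.5
tcp_pos: [0.4559, -0.0274, 0.0909]
tool_rot: [-3.14, -0.053, -0.0]
wrist_force: [-0.1, 0.7, -5.3]
gripper_width: 0.0533
```

>>> drive_tool(
  commands=[
    [0,0,0,0,0,0,255],
    [0,0,0,0,0,0,255],
    [0,0,0,0,0,0,255],
  ],
)

```text
clock: 44.8
tcp_pos: [0.4551, -0.0277, 0.0906]
tool_rot: [-3.14, -0.052, -0.001]
wrist_force: [0.0, 0.6, -5.2]
gripper_width: 0.0532
```

```bash
python3 st.py
```

```text
44.8 Fz -5.24 caseTy 0.235 pitch -0.0521 pos [ 0.4551 -0.0277  0.0906]
```

>>> drive_tool(
  commands=[
    [0,0,0,0,0,0,255],
  ],
)

```text
clock: 44.9
tcp_pos: [0.4551, -0.0277, 0.0906]
tool_rot: [-3.14, -0.052, -0.001]
wrist_force: [0.3, -0.4, -5.0]
gripper_width: 0.0533
```

```bash
python3 st.py
```

```text
44.9 Fz -4.96 caseTy 0.072 pitch -0.0523 pos [ 0.4551 -0.0277  0.0906]
```

>>> drive_tool(
  commands=[
    [0,0,0,0,0,0,255],
  ],
)

```text
clock: 45.0
tcp_pos: [0.455, -0.0277, 0.0907]
tool_rot: [-3.14, -0.052, -0.001]
wrist_force: [0.3, -0.4, -4.9]
gripper_width: 0.0532
```

```bash
python3 st.py
```

```text
45.0 Fz -4.94 caseTy 0.245 pitch -0.0523 pos [ 0.455  -0.0277  0.0907]
```

>>> drive_tool(
  commands=[
    [0,0,0,0,0,0,255],
  ],
)

```text
clock: 45.1
tcp_pos: [0.4551, -0.0277, 0.0907]
tool_rot: [-3.14, -0.052, -0.0]
wrist_force: [0.7, -0.4, -4.6]
gripper_width: 0.0533
```

```bash
python3 st.py
```

```text
45.1 Fz -4.65 caseTy 0.157 pitch -0.0524 pos [ 0.4551 -0.0277  0.0907]
```

>>> drive_tool(
  commands=[
    [0,0,0,0,0,0,255],
  ],
)

```text
clock: 45.2
tcp_pos: [0.455, -0.0277, 0.0907]
tool_rot: [-3.14, -0.052, -0.0]
wrist_force: [-0.5, 1.2, -5.0]
gripper_width: 0.0532
```

```bash
python3 st.py
```

```text
45.2 Fz -4.99 caseTy 0.229 pitch -0.0523 pos [ 0.455  -0.0277  0.0907]
```

The recheck repeats: the middle case gives 3.5 N m/rad against 5.15 for the right case at the same weight. The difference is the ball's 0.16–0.17 N m, so the middle case holds it. I'll level it and carry it to the mat.

>>> drive_tool(
  commands=[
    [0,0,0.5,0,3,0,255],
    [0.3,0,0.5,0,0,0,255],
    [0.6,0,0.5,0,0,0,255],
    [0.8,0.1,0.5,0,0,0,255],
    [0.8,0.1,0.4,0,0,0,255],
  ],
)

```text
clock: 45.7
tcp_pos: [0.5183, -0.0226, 0.1515]
tool_rot: [-3.14, -0.001, -0.0]
wrist_force: [1.1, 1.1, -4.9]
gripper_width: 0.0534
```

>>> drive_tool(
  commands=[
    [0.8,0,0.4,0,0,0,255],
    [0.8,0,0,0,0,0,255],
    [0.8,0,0,0,0,0,255],
    [0.8,0,0,0,0,0,255],
    [0.8,0,0,0,0,0,255],
  ],
)

```text
clock: 46.2
tcp_pos: [0.6181, -0.0227, 0.1602]
tool_rot: [-3.14, 0.001, -0.0]
wrist_force: [-0.1, -0.2, -5.6]
gripper_width: 0.0534
```

>>> drive_tool(
  commands=[
    [0.8,0,0,0,0,0,255],
    [0.8,0,0,0,0,0,255],
    [0.5,0,0,0,0,0,255],
    [0.3,0,0,0,0,0,255],
    [0,0,0,0,0,0,255],
  ],
)

```text
clock: 46.7
tcp_pos: [0.6777, -0.0227, 0.16]
tool_rot: [-3.14, 0.001, -0.001]
wrist_force: [-0.6, 0.1, -4.7]
gripper_width: 0.0532
```

>>> drive_tool(
  commands=[
    [0,0,0,0,0,0,255],
    [0,0,0,0,0,0,255],
    [0,0,0,0,0,0,255],
    [0,0,0,0,0,0,255],
    [0,0,0,0,0,0,255],
  ],
)

```text
clock: 47.2
tcp_pos: [0.6774, -0.0226, 0.1609]
tool_rot: [-3.14, -0.0, -0.0]
wrist_force: [0.2, 1.1, -5.1]
gripper_width: 0.0529
```

>>> drive_tool(
  commands=[
    [0,0,0,0,0,0,255],
    [0,0,0,0,0,0,255],
    [0,0,0,0,0,0,255],
    [0,0,0,0,0,0,255],
    [0,0,0,0,0,0,255],
  ],
)

```text
clock: 47.7
tcp_pos: [0.6775, -0.0227, 0.1606]
tool_rot: [-3.14, 0.0, -0.0]
wrist_force: [0.1, -1.0, -4.9]
gripper_width: 0.053
```

```bash
python3 st.py; python3 -c "
from cell import ctrl
print(ctrl.hand_in())"
```

```text
47.7 Fz -4.91 caseTy -0.103 pitch 0.0001 pos [ 0.6775 -0.0227  0.1606]
the job is handed in; nothing more can be done
None
```

I lifted, shook and stood back all three cases, left to right. I then picked up the **middle case**, which I judged holds the ball, and handed in at 47.7 s with it held level over the mat.

**Final state:**
- **Held case:** the tool is at (0.6775, −0.0227, 0.161), within about 1 mm of the measured mat centre. That puts the underside about 15 cm above the counter, level and at rest. The grip is at 53 mm with about 5 N of load.
- **Left case:** after release, the camera showed it standing within 2–3 mm of its start.
- **Right case:** I stood it back within about 1 mm of its start, judged from arm position and contact force only.

**Which case rattles:** the shakes alone did not settle it. The spikes when stopping looked alike for all the cases, so I decided by weight and by tilting.

| Case | Measured weight | Moment slope at ±3° (N m/rad) | Moment slope at 16° (N m/rad) |
|---|---|---|---|
| Left | about 370 g | not measured | 4.4 |
| Middle | about 520 g | 3.8, then 3.5 on recheck | 4.8 |
| Right | about 520 g | 5.15 | 5.0 |

- **Middle:** at ±3° its moment swing is about 0.17 N m less than the right case's, and the two weigh the same. A rolling ball should account for about 0.16 N m.
- **Right:** the moment is proportional to tilt, so nothing moves inside and it is empty.
- **Left:** it is too light to hold the ball, since the lightest case plus the ball would be 445 g.

**Checks that failed or disagreed:**
- The 200 camera calls ran out while I was shaking the right case, because I used them to time the moment readings. No picture confirms the right case's return, the final hold or the bystander fittings. In the last picture I viewed, before the right case was grasped, the fittings in view looked unmoved.
- Comparing the left case with the other two implies the case hangs about 0.45 m from the force sensor, which seems long. I trusted the weight and the middle-against-right comparison instead.

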